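# Clip the sample tubes into the carrier

## Task

Open the wooden sample case by lifting its sliding lid over the end lip and sliding it out, and lay the lid flat on the table beside the case, rib up. Then lay every sample tube in the case fully home in a nest of the carrier of its own, and fix each with a spring clip from the clip rail, closed upright over the middle of the tube and hooked under the beam. Leave clips that are not needed parked on their rail, and leave the other things on the table where they are.

Things in the scene. Friction and masses are not known exactly. Their poses are not given: they have to be found in the camera images.
- case: Fixed wooden slide-lid case, 188 (its x) x 116 x 55 mm high; origin: centre of underside. Floor 6 mm up, inside 176 x 88 mm. Tubes lie along y in lanes at x = -50, 0, 50 mm between strips 6 mm high, 12 mm either side. Lid rests on ledges 34 mm up, in side grooves roofed at 51 mm. Lip at the -x end rises to 40 mm: lift the lid 7 to 11 mm, then slide it out to -x. The +x end is shut.
- lid_rib (a point): Centre of the lid's grip rib, 16 mm above the lid's underside, 55 mm from the lid's middle towards its -x end. Rib 14 mm thick (x), 56 mm long (y), 22 mm high. Lid: loose plate 172 (x) x 101 x 5 mm, 80 g, 1.5 mm side play in the grooves; its x lies along the case's x when shut.
- carrier: Fixed tube carrier: base plate 70 x 304 x 8 mm under a raised beam along its y, 16 mm wide, 26 to 38 mm above the table, with three nests in a row; 51 mm high in all. Origin: centre of underside.
- clip_rail: Fixed clip rail: base plate 70 x 200 x 8 mm and a bar along its y, 20 mm wide, 26 to 58 mm above the table, on posts at its ends, free underneath. Three clips are parked on it about 60 mm apart. Origin: centre of underside.
- nest1 (a point): Nest 1 of the carrier: the centre of a tube lying home in it, 48 mm above the table, tube along the carrier's y. Nests are 95 mm apart, 23 mm wide and 82 mm long; cheeks at both ends stand to 51 mm above the table and leave the middle 60 mm open at both sides, down past the beam.
- nest2 (a point): Nest 2 of the carrier: the centre of a tube lying home in it, 48 mm above the table, tube along the carrier's y. Nests are 95 mm apart, 23 mm wide and 82 mm long; cheeks at both ends stand to 51 mm above the table and leave the middle 60 mm open at both sides, down past the beam.
- nest3 (a point): Nest 3 of the carrier: the centre of a tube lying home in it, 48 mm above the table, tube along the carrier's y. Nests are 95 mm apart, 23 mm wide and 82 mm long; cheeks at both ends stand to 51 mm above the table and leave the middle 60 mm open at both sides, down past the beam.
- tube1_center (a point): Centre of sample tube 1 (may be absent): clear tube with white cap, 20 x 78 x 20 mm, behaves as a square bar, about 30 g, long along its y, lying on its side in the case.
- tube2_center (a point): Centre of sample tube 2 (may be absent): clear tube with white cap, 20 x 78 x 20 mm, behaves as a square bar, about 30 g, long along its y, lying on its side in the case.
- tube3_center (a point): Centre of sample tube 3 (may be absent): clear tube with white cap, 20 x 78 x 20 mm, behaves as a square bar, about 30 g, long along its y, lying on its side in the case.
- clip1: Spring clip 1 (all alike): grey clamp, jaws down, handles up. Origin on the pivot; x: opening direction, y: pivot axis, z up. Handles 30 mm wide, up to 49 mm above the pivot, 61 mm over the outsides at 35 mm above it, 70 at the top; pinched along x with 10 to 30 N they stop at about 48 mm, jaws fully open. Right in place, the pivot is 16 mm (11 to 20) above the top of bar or tube; aim at 13 to 16.
- clip1_jaw (a joint): Opening angle of clip1 (rad): 0 when its jaws hold something 20 mm wide, 0.36 fully open, about -0.28 shut on nothing.
- clip2: Spring clip 2, as clip 1. Jaws 26 mm wide (y), flat faces to 56 mm below the pivot, then inward toes 5 mm high (lowest point 61 mm below the pivot) that hook under the bar or beam. Toes are 35 mm apart when open, 12 mm when the jaws hold 20 mm. 80 g.
- clip2_jaw (a joint): Opening angle of clip2 (rad): 0 when its jaws hold something 20 mm wide, 0.36 fully open, about -0.28 shut on nothing.
- clip3: Spring clip 3, as clip 1. The orientation given is that of the clip's -x half, which leans about 0.18 rad while the clip is pinched open. Parked or clipped it is upright.
- clip3_jaw (a joint): Opening angle of clip3 (rad): 0 when its jaws hold something 20 mm wide, 0.36 fully open, about -0.28 shut on nothing.
- resin_jar: Bystander: small dark jar with cream lid, 54 x 54 x 32 mm; origin at the centre of its underside.
- phone: Bystander: telephone lying flat, 156 x 75 x 9 mm; origin at the centre of its underside.
- vial_2: Bystander: glass vial with white cap, 45 x 45 x 68 mm; origin at the centre of its underside.
- gloss_pen: Bystander: slim pen, 16 x 140 x 16 mm; origin at the centre of its underside.
- cream_jar: Bystander: jar with pink lid, 98 x 98 x 59 mm; origin at the centre of its underside.
- tube1: Tube itself (same as point tube1_center, but its origin is in its underside, 10 mm lower).
- tube2: Tube itself (same as point tube2_center, but its origin is in its underside, 10 mm lower).
- tube3: Tube itself (same as point tube3_center, but its origin is in its underside, 10 mm lower).

How it is judged:
By the outcome, as a careful person would: the job done as asked, in the order asked, and still so for the second after the job is handed in, with the robot touching nothing.
Of tube1, tube2, tube3 only 2 to 3 are there at a start; the rules pass over those that are not, and their reading is None.
At some moment in a run one of tube1, tube2, tube3 may be knocked a few centimetres aside while the robot is not near it.
It also fails if it takes over 210 s, if anything falls off the work surface, if the arm or the gripper's body presses on something with over 40 N, if the wrist force passes 120 N, or if a joint passes its speed limit or range.

## Robot

A 6-joint arm with a two-finger parallel gripper is mounted at the origin on a cart in front of the work surface, level with it; the furniture and walls round the work are solid. World frame = base frame: x ahead of the robot, y to its left, z up, the work surface at z = 0. Lengths are in m, angles in degrees, forces in N, time in s.
With the tool pointing down it reaches from about 0.375 to 0.9 m from the base axis. Payload 3.1 kg.
Tool frame: the origin (TCP) lies on the centre line of the jaws, within the pads' length; the fingertips stand finger_overhang ahead of it and the grasp point (between the pads) lies 5 mm behind it (finger_overhang is the distance from the TCP to the fingertips, in m); z points along the fingers, y is the line along which they close (so a half turn about z gives the same grasp; the last joint's range is limited). The gripper opens to 87 mm and grips with 3 to 60 N. Pads are 19 mm wide; open, the fingers measure 117 mm over their backs; the gripper's body (75 mm by 190 mm) begins 51 mm behind the grasp point.
Start: joints at [-86.431, 30.224, 82.088, -0, 67.689, -10.227], TCP at [0.149, -0.607, 0.199] pointing down, gripper open.
Joint ranges: [-176.69, 176.69], [-43.24, 126.21], [12.49, 139.97], [-82, 262], [0, 151.66], [-163.58, 163.58]. Speed limits (degrees/s): [159.86, 159.86, 180, 180, 180, 180].

## Interface

Orientations are given as a 3x3 rotation matrix whose columns are the frame's x, y, z axes.
In Python, from rig import read_state, capture, calibration, hand_in, finger_overhang gives the robot as it stands.
- The arm moves only by the tool send_rows, never from a script. Its argument "plan" is a list of rows, each a list of 5 numbers: the closure in counts, from 0 (fully open) to 255 (shut), then the shift along the tool's x, y, z in m, then the turn about the tool's z in rad. A call has 1 to 20 rows; each row shifts and turns the commanded pose from where the row before left it, along the tool's axes as they then stand; what a row does not reach is not made up. A row lasts 1/12 s, in which the tool goes at most 41.7 mm and 7.16 degrees, less where a joint would pass 70% of its speed; a pose out of reach is approached as far as the arm can. A call is refused whole if a number of a shift passes 0.0417 or a number of a turn 0.125, either way. A call with a gripper value outside its range is refused whole. The fingers move at their own pace and stop on an object; the grip force is fixed at half the most. Time passes only in rows, so rows that do not move let the fingers close. It gives the time, the measured TCP pose, the force, the opening and the grip force at its end, in the units of the state.
- read_state(): the state, without advancing time (a new reading comes with each control period).
- capture(name): name is "scene" or "top"; returns (picture, depth): 384x512x3 uint8, blue, green, red; 384x512 float32, m along the optical axis (not along the pixel's ray), 0 where there is no reading.
- calibration(name): a dict with "fx", "fy", "cx", "cy" (pixels), "dist_coeffs" ([k1, k2, p1, p2, k3] as OpenCV has them; the pictures are not rectified), "xyz" and "rotation" of the camera in the world. Camera axes: x right, y down, z forward; pixel columns grow to the right and rows downward; lengths in m; the calibration is good to about 2 mm. A picture is of the moment at which its call begins. calibration takes no time and is no camera call.
- hand_in(): hands the job in; it is judged then, once.
The state is a dict: "time_s": time; "joint_positions": joint angles; "qvel": joint speeds; "tau": joint torques, N m; "position": TCP position; "tcp_rot": TCP orientation; "force": force on the tool from outside, world axes, zero at the start; "moment": the same for the moment, N m; "opening": opening from 0.0 (shut) to 1.0 (fully open); "grasp_force": force on a finger pad.
Only numpy, scipy, OpenCV 4.12 (cv2) and the standard library are available. Lean on these libraries where they do the work, as an engineer would, in place of code of your own. Each camera call takes 0.05 s, during which the arm holds its last target. There are 200 camera calls.

## Working session

There is one attempt and no reset: what is moved stays moved. The work goes in short steps, Python scripts to look and compute and a tool call to move; the robot and the scene stay as the last step left them, time stands still between calls to the robot, and variables do not carry over. Pictures are saved under pics/ and viewed, at most 14 in all, crops included, and the job is handed in when it is done.

Besides the shell and the picture viewer there is one more tool, called as name([rows], argument=value, ...), one row to a line, values as JSON. send_rows: Moves the arm, as the interface text tells. Its arguments: {"type":"object","properties":{"plan":{"type":"array","items":{"type":"array","items":{"type":"number"}}}},"required":["plan"]}

```bash
mkdir -p pics; cat > h.py <<'E'
import numpy as np, cv2
from rig import *
def pts(name,depth):
    c=calibration(name);K=np.array([[c['fx'],0,c['cx']],[0,c['fy'],c['cy']],[0,0,1]])
    v,u=np.mgrid[0:384,0:512]
    n=cv2.undistortPoints(np.stack([u,v],-1).reshape(-1,1,2).astype(float),K,np.array(c['dist_coeffs'])).reshape(384,512,2)
    p=np.dstack([n[...,0]*depth,n[...,1]*depth,depth])
    w=p@np.array(c['rotation']).T+np.array(c['xyz']); w[depth==0]=np.nan
    return w
def snap(name,f=None):
    im,d=capture(name)
    if f: cv2.imwrite('pics/'+f,im)
    return im,pts(name,d)
E
python3 - <<'E'
from h import *
for n in('scene','top'):
    im,w=snap(n,n+'0.png'); np.save(n+'0.npy',w); c=calibration(n); print(n,c['xyz'],np.round(c['rotation'],3).tolist(),c['fx'])
s=read_state();print(s['tcp_rot'],finger_overhang,s['opening'])
E
```

```text
scene [-0.32288278 -0.88501886  1.2268917 ] [[0.706, -0.506, 0.495], [-0.708, -0.511, 0.487], [0.006, -0.695, -0.719]] 460.5365267048345
top [ 0.30066373 -0.08004384  1.14743912] [[-0.028, -0.984, 0.174], [-1.0, 0.03, 0.006], [-0.011, -0.174, -0.985]] 386.38098939829564
[[ 9.71146157e-01  2.38485064e-01 -1.29133938e-04]
 [ 2.38484846e-01 -9.71144191e-01  1.98457559e-03]
 [ 3.47883963e-04 -1.95810944e-03 -9.99998022e-01]] 0.014 0.995649300839507
```

View pics/scene0.png

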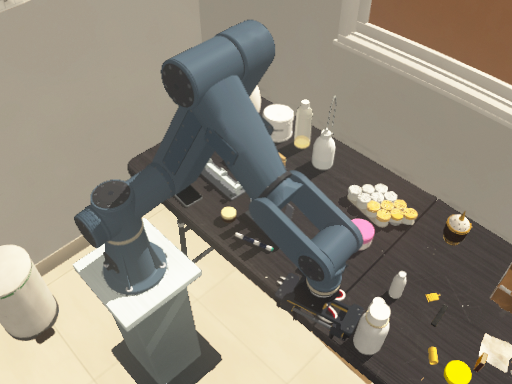

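View pics/top0.png

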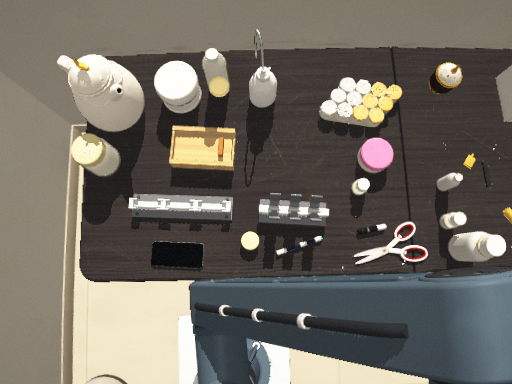

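The top view shows the case (203,148) with its rib at (221,147), so its −x end faces −y. The carrier is at (180,206) and the clip rail at (293,210) with 3 clips. The jar (250,241), pen (300,245) and phone (178,255) are bystanders. The table right of the case at about (285,150) is free for the lid.

```bash
python3 - <<'E'
from h import *
im=cv2.imread('pics/top0.png');w=np.load('top0.npy')
cv2.imwrite('pics/crop0.png',cv2.resize(im[110:275,125:335],None,fx=3.7,fy=3.6,interpolation=cv2.INTER_CUBIC))
def box(m,lab):
    m=m.astype(np.uint8)
    n,l,st,_=cv2.connectedComponentsWithStats(m)
    k=1+np.argmax(st[1:,4]); P=w[l==k]; P=P[~np.isnan(P[:,0])]
    r=cv2.minAreaRect((P[:,:2]*1000).astype(np.float32)); print(lab,np.round(r[0],1),np.round(r[1],1),round(r[2],1),len(P),'z',np.percentile(P[:,2],[5,50,95]).round(3))
roi=lambda a,b,c,d:(np.add.outer(np.zeros(384),np.arange(512))>=a)&(np.add.outer(np.zeros(384),np.arange(512))<b)&(np.add.outer(np.arange(384),np.zeros(512))>=c)&(np.add.outer(np.arange(384),np.zeros(512))<d)
z=w[...,2]
R=roi(160,245,120,178);box(R&(z>.044)&(z<.062),'case rim');box(R&(z>.03)&(z<.043),'lid')
hsv=cv2.cvtColor(im,cv2.COLOR_BGR2HSV)
print(hsv[147,221],z[140:156:3,221],hsv[147,200])
box(R&(z>.045)&roi(212,230,130,165)&(hsv[...,0]<14),'rib')
R=roi(122,238,185,222);box(R&(z>.02),'carrier>20');box(R&(z>.042)&(z<.055),'cheeks');box(R&(z>.004),'carrier')
R=roi(250,335,185,235);box(R&(z>.006)&(z<.02),'railbase');box(R&(z>.05)&(z<.064),'railbar')
m=R&(z>.085);n,l,st,_=cv2.connectedComponentsWithStats(m.astype(np.uint8))
for k in range(1,n):
    if st[k,4]>4:
        P=w[l==k];print('clip',st[k],P.mean(0).round(4),P.min(0).round(3),P.max(0).round(3))
for lab,(u,v) in dict(case=(203,148),jar=(250,241),pen=(300,245),vial=(360,186),cream=(375,155),phone=(178,255)).items(): print(lab,w[v,u].round(3))
E
```

```text
case rim [641.8  79.7] [188.4 117.3] 85.6 644 z [0.047 0.052 0.056]
lid [649.9  76. ] [185.2  98.3] 85.7 1639 z [0.033 0.037 0.041]
[ 15 170 240] [0.05719966 0.05498577 0.05633725 0.0589616  0.0576817  0.05924136] [ 22 105 248]
rib [617.2  19.9] [ 7.4 19.2] 60.4 13 z [0.051 0.056 0.059]
carrier>20 [467.8 146.7] [298.2  30.4] 86.5 787 z [0.032 0.038 0.05 ]
cheeks [465.   99.1] [32.8 29.9] 85.6 75 z [0.044 0.048 0.051]
carrier [468.4 146.6] [304.3  70.2] 86.5 2135 z [0.005 0.008 0.048]
railbase [ 421.1 -180.8] [97.4 26.6] 84.8 135 z [0.006 0.008 0.01 ]
railbar [ 441.3 -213.2] [36.4 25.8] 75.2 73 z [0.053 0.056 0.06 ]
clip [270 193  11   7  66] [ 0.4754 -0.1292  0.1083] [ 0.469 -0.143  0.086] [ 0.481 -0.115  0.125]
clip [290 194  12   7  67] [ 0.4708 -0.1854  0.1083] [ 0.465 -0.199  0.085] [ 0.476 -0.17   0.125]
clip [310 195  13   7  68] [ 0.4659 -0.241   0.1082] [ 0.46  -0.256  0.085] [ 0.472 -0.227  0.124]
clip [269 216  11   3  32] [ 0.4158 -0.1237  0.1159] [ 0.412 -0.137  0.097] [ 0.42  -0.111  0.124]
clip [289 217  12   4  33] [ 0.4116 -0.1788  0.1138] [ 0.406 -0.193  0.09 ] [ 0.417 -0.165  0.124]
clip [310 218  12   4  35] [ 0.4063 -0.2355  0.1138] [ 0.401 -0.25   0.087] [ 0.413 -0.222  0.124]
case [0.637 0.077 0.041]
jar [ 0.358 -0.056  0.031]
pen [ 0.343 -0.202  0.011]
vial [ 0.503 -0.376  0.067]
cream [ 0.596 -0.43   0.057]
phone [0.324 0.157 0.006]
```

View pics/crop0.png

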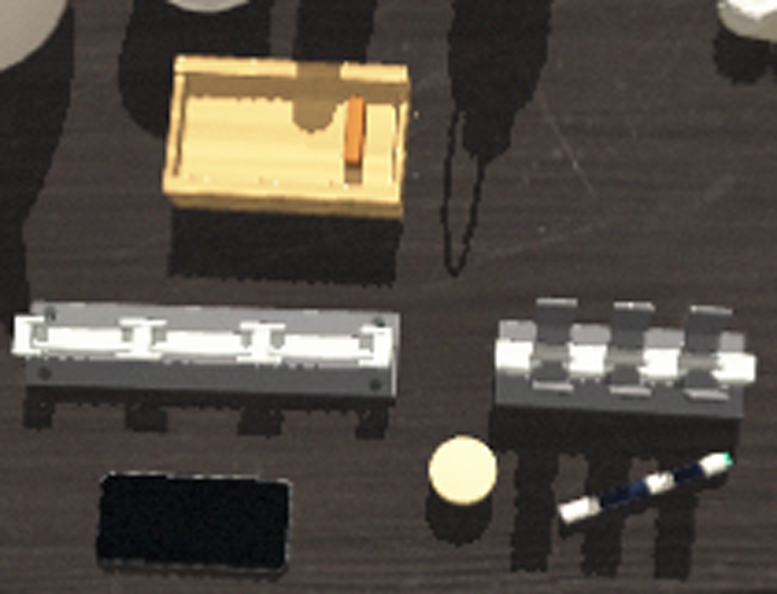

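The crop confirms the layout: rib in the case at crop (354,130), lid shut, three carrier nests, and clips at crop x 555, 632 and 710. I'll refine the rib and compute the first moves.

```bash
cat >> h.py <<'E'
def go(x,y,z,yaw):
    """print turn about tool z, then tool-frame shift after the turn; yaw = direction of tool y in the world, deg"""
    s=read_state();R=np.array(s['tcp_rot']);p=np.array(s['position'])
    y0=np.degrees(np.arctan2(R[1,1],R[0,1])); t=-((yaw-y0+180)%360-180)
    a=np.radians(yaw);Y=np.array([np.cos(a),np.sin(a)]);X=np.array([-Y[1],Y[0]])*-1 if False else np.array([Y[1],-Y[0]])*-1
    d=np.array([x,y])-p[:2]
    print('t',round(s['time_s'],1),'pos',p.round(4),'yaw',y0.round(1),'F',np.round(s['force'],1),'turn rad',np.radians(t).round(3),'shift',(d@X).round(4),(d@Y).round(4),(p[2]-z).round(4))
E
python3 - <<'E'
from h import *
im=cv2.imread('pics/top0.png');w=np.load('top0.npy');hsv=cv2.cvtColor(im,cv2.COLOR_BGR2HSV)
m=np.zeros((384,512),bool);m[130:165,208:234]=1
m&=(hsv[...,0]<18)&(hsv[...,1]>150)
P=w[m];P=P[P[:,2]>.052];print(len(P),P.min(0),P.max(0),np.median(P,0)); print(cv2.minAreaRect((P[:,:2]*1000).astype(np.float32)))
s=read_state();R=np.array(s['tcp_rot']);print(R[:,0],R[:,1])
go(.637,.025,.12,-94.4)
E
```

```text
87 [0.60829652 0.01491458 0.05208632] [0.66409037 0.03003448 0.06443962] [0.63652196 0.02329978 0.05819044]
((636.1104125976562, 23.005523681640625), (12.995352745056152, 55.11764144897461), 85.0836181640625)
[9.71146157e-01 2.38484846e-01 3.47883963e-04] [ 0.23848506 -0.97114419 -0.00195811]
t 0.1 pos [ 0.149  -0.6062  0.1977] yaw -76.2 F [-0.1  0.2 -0.2] turn rad 0.318 shift 0.4381 -0.6668 0.0777
```

send_rows([
  [100,0,0,0,0.106],
  [100,0,0,0,0.106],
  [100,0,0,0,0.106],
  [100,0.0182,-0.0278,0,0],
  [100,0.0182,-0.0278,0,0],
  [100,0.0182,-0.0278,0,0],
  [100,0.0182,-0.0278,0,0],
  [100,0.0182,-0.0278,0,0],
  [100,0.0182,-0.0278,0,0],
  [100,0.0182,-0.0278,0,0],
  [100,0.0182,-0.0278,0,0],
  [100,0.0182,-0.0278,0,0],
  [100,0.0182,-0.0278,0,0],
  [100,0.0182,-0.0278,0,0],
  [100,0.0182,-0.0278,0,0],
  [100,0.0182,-0.0278,0,0],
  [100,0.0182,-0.0278,0,0],
  [100,0.0182,-0.0278,0,0],
  [100,0.0182,-0.0278,0,0],
  [100,0.0182,-0.0278,0,0],
])

```text
time_s: 1.77
position: [0.4945, -0.158, 0.1983]
tcp_rot: [[0.997, -0.077, -0.001], [-0.077, -0.997, 0.0], [-0.001, -0.0, -1.0]]
force: [0.3, -1.3, 0.1]
opening: 0.609
grasp_force: 0.0
```

send_rows([
  [100,0.0182,-0.0278,0.01,0],
  [100,0.0182,-0.0278,0.01,0],
  [100,0.0182,-0.0278,0.01,0],
  [100,0.0182,-0.0278,0.01,0],
  [100,0.0182,-0.0278,0.01,0],
  [100,0.0182,-0.0278,0.01,0],
  [100,0.0182,-0.0278,0.01,0],
  [100,0,0,0.007,0],
  [100,0,0,0,0],
  [100,0,0,0,0],
])

```text
time_s: 2.6
position: [0.6347, 0.0245, 0.1205]
tcp_rot: [[0.997, -0.076, -0.003], [-0.076, -0.997, -0.0], [-0.003, 0.0, -1.0]]
force: [0.2, 0.0, -0.6]
opening: 0.61
grasp_force: 0.0
```

```bash
python3 -c "
from h import *
go(.6362,.0235,.057,-94.7);print(read_state()['opening'])"
```

```text
t 2.6 pos [0.6347 0.0245 0.1205] yaw -94.4 F [ 0.2  0.  -0.6] turn rad 0.005 shift 0.0016 0.0009 0.0635
0.6102012652475748
```

send_rows([
  [100,0.0015,0.001,0.02,0],
  [100,0,0,0.02,0],
  [100,0,0,0.014,0],
  [100,0,0,0.008,0],
  [100,0,0,0,0],
  [255,0,0,0,0],
  [255,0,0,0,0],
  [255,0,0,0,0],
  [255,0,0,0,0],
  [255,0,0,0,0],
  [255,0,0,0,0],
  [255,0,0,0,0],
  [255,0,0,0,0],
])

```text
time_s: 3.68
position: [0.6375, 0.0236, 0.0597]
tcp_rot: [[0.997, -0.077, 0.0], [-0.077, -0.997, -0.0], [0.0, 0.0, -1.0]]
force: [-0.7, 0.4, -0.1]
opening: 0.09
grasp_force: 0.0
```

send_rows([
  [255,0,0,0,0],
  [255,0,0,0,0],
  [255,0,0,0,0],
])

```text
time_s: 3.93
position: [0.6374, 0.0235, 0.0595]
tcp_rot: [[0.997, -0.077, -0.0], [-0.077, -0.997, 0.0], [-0.0, 0.0, -1.0]]
force: [1.1, 0.1, -1.5]
opening: 0.005
grasp_force: 0.0
```

```bash
python3 -c "
from h import *
im,w=snap('top'); im2,_=snap('scene')
cv2.imwrite('pics/a.png',np.hstack([cv2.resize(im[100:200,150:260],(400,364)),cv2.resize(im2[100:240,180:330],(390,364))]))
print(read_state()['opening'])"
```

```text
-0.0008272699117590943
```

View pics/a.png

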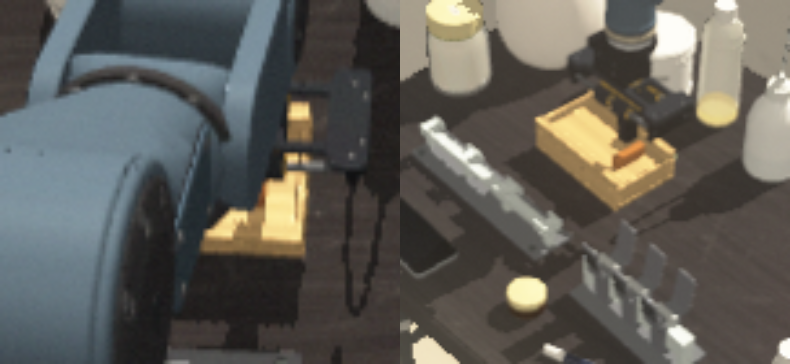

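The left panel is mostly arm. The right panel shows the fingers closed behind or above the rib (orange at 628,153), so the rib is not held. I'll measure the rib from the scene camera.

```bash
python3 -c "
from h import *
im,w=snap('scene');hsv=cv2.cvtColor(im,cv2.COLOR_BGR2HSV)
im0=cv2.imread('pics/scene0.png')
m=np.zeros((384,512),bool);m[140:180,245:300]=1
m&=(hsv[...,0]<18)&(hsv[...,1]>150)
P=w[m];print(len(P),np.nanmin(P,0),np.nanmax(P,0),np.nanmedian(P,0));v,u=np.nonzero(m);print(u.min(),u.max(),v.min(),v.max())
T=P[P[:,2]>.055];print(len(T),cv2.minAreaRect((T[:,:2]*1000).astype(np.float32)))
# dark finger pixels just above case
g=np.zeros((384,512),bool);g[125:175,240:300]=1
for lo in (.04,.05,.06,.07,.08):
    q=w[g&(im.max(2)<70)&(w[...,2]>lo)&(w[...,2]<lo+.01)&(w[...,0]>.58)&(w[...,0]<.7)];print(lo,len(q),np.nanmedian(q,0) if len(q) else '')
"
```

```text
66 [0.60502804 0.01290756 0.03947248] [0.66674233 0.02638261 0.06806042] [0.63577876 0.01989446 0.05639761]
262 273 154 164
39 ((635.888671875, 19.523494720458984), (61.72420883178711, 13.243749618530273), 0.5303757190704346)
0.04 0 
0.05 0 
0.06 0 
0.07 0 
0.08 6 [0.63340416 0.0285129  0.08725033]
```

```bash
python3 -c "
from h import *
im,w=snap('scene')
cv2.imwrite('pics/b.png',cv2.resize(im[95:185,225:325],(800,600),interpolation=cv2.INTER_CUBIC))
for v in range(118,166,4): print(v,[(u,*(w[v,u]*1000).round().astype(int)) for u in range(258,282,4) if w[v,u,2]==w[v,u,2]])
"
```

```text
118 [(258, np.int64(607), np.int64(44), np.int64(250)), (262, np.int64(606), np.int64(22), np.int64(263)), (266, np.int64(607), np.int64(4), np.int64(272)), (270, np.int64(617), np.int64(-5), np.int64(271)), (274, np.int64(636), np.int64(-6), np.int64(262)), (278, np.int64(800), np.int64(122), np.int64(108))]
122 [(258, np.int64(621), np.int64(57), np.int64(219)), (262, np.int64(596), np.int64(13), np.int64(255)), (266, np.int64(606), np.int64(3), np.int64(256)), (270, np.int64(615), np.int64(-8), np.int64(257)), (274, np.int64(652), np.int64(8), np.int64(229)), (278, np.int64(783), np.int64(106), np.int64(106))]
126 [(258, np.int64(620), np.int64(57), np.int64(201)), (262, np.int64(613), np.int64(29), np.int64(220)), (266, np.int64(615), np.int64(12), np.int64(228)), (270, np.int64(638), np.int64(13), np.int64(215)), (274, np.int64(652), np.int64(7), np.int64(211)), (278, np.int64(784), np.int64(106), np.int64(86))]
130 [(258, np.int64(615), np.int64(51), np.int64(189)), (262, np.int64(610), np.int64(26), np.int64(205)), (266, np.int64(616), np.int64(12), np.int64(209)), (270, np.in
[... 1910 characters left out ...]
.int64(687), np.int64(34), np.int64(40)), (278, np.int64(683), np.int64(10), np.int64(57))]
158 [(258, np.int64(627), np.int64(62), np.int64(38)), (262, np.int64(638), np.int64(52), np.int64(38)), (266, np.int64(630), np.int64(23), np.int64(61)), (270, np.int64(647), np.int64(18), np.int64(54)), (274, np.int64(674), np.int64(22), np.int64(35)), (278, np.int64(683), np.int64(8), np.int64(38))]
162 [(258, np.int64(613), np.int64(48), np.int64(36)), (262, np.int64(607), np.int64(21), np.int64(57)), (266, np.int64(622), np.int64(15), np.int64(51)), (270, np.int64(642), np.int64(12), np.int64(40)), (274, np.int64(650), np.int64(-1), np.int64(43)), (278, np.int64(668), np.int64(-6), np.int64(35))]
```

View pics/b.png

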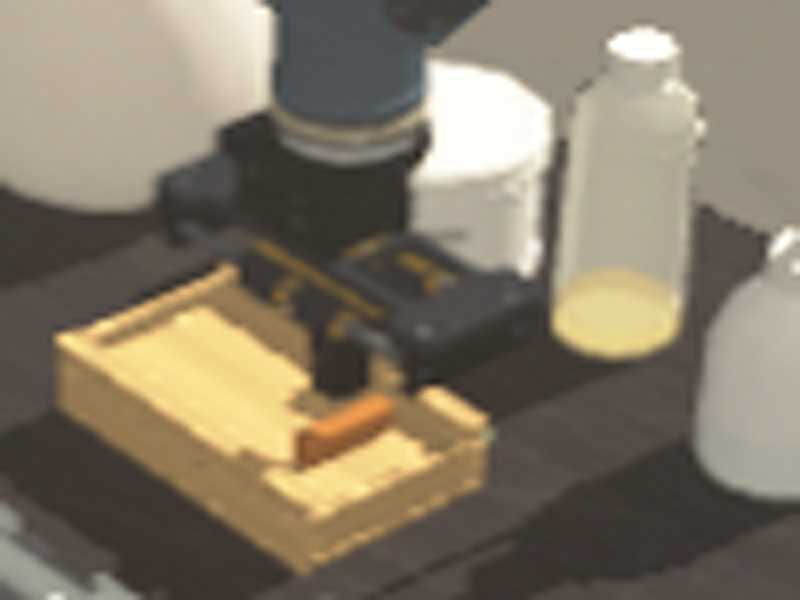

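The picture shows the closed fingers apparently just above and behind the rib. I'll back off upward and to the side, to see the rib and the fingertips clearly.

send_rows([
  [255,0,0,-0.02,0],
  [255,0,0,-0.03,0],
  [100,0,0,-0.03,0],
  [100,0,0.03,-0.03,0],
  [100,0,0.04,0,0],
  [100,0,0.04,0,0],
  [100,0,0.04,0,0],
  [100,0,0.04,0,0],
  [100,0,0,0,0],
  [100,0,0,0,0],
])

```text
time_s: 4.97
position: [0.6225, -0.1681, 0.1689]
tcp_rot: [[0.997, -0.082, 0.0], [-0.082, -0.997, -0.0], [0.0, -0.0, -1.0]]
force: [-0.1, 0.5, 0.1]
opening: 0.528
grasp_force: 0.0
```

```bash
python3 -c "
from h import *
im,w=snap('top');im2,w2=snap('scene')
cv2.imwrite('pics/c.png',np.hstack([cv2.resize(im[100:220,150:300],(400,320)),cv2.resize(im2[95:215,225:375],(400,320))]))
for im,w in((im,w),(im2,w2)):
  hsv=cv2.cvtColor(im,cv2.COLOR_BGR2HSV)
  m=(hsv[...,0]<18)&(hsv[...,1]>140)&(np.hypot(w[...,0]-.637,w[...,1]-.03)<.06)&(w[...,2]>.054)
  P=w[m];print(len(P),P.mean(0),cv2.minAreaRect((P[:,:2]*1000).astype(np.float32)))
s=read_state();print(s['position'],s['opening'])
m=(im2.max(2)<90)&(np.hypot(w2[...,0]-s['position'][0],w2[...,1]-s['position'][1])<.05)&(w2[...,2]>.09)
print(np.sort(w2[m][:,2])[:20].round(3))
"
```

```text
0 [nan nan nan] ((0.0, 0.0), (0.0, 0.0), 0.0)
41 [0.63536376 0.02014691 0.06052798] ((635.3937377929688, 19.544551849365234), (57.945411682128906, 15.086734771728516), 1.9860258102416992)
[ 0.62245621 -0.16492358  0.16876141] 0.5754122508776989
[0.192 0.192 0.193 0.193 0.194 0.194 0.195 0.196 0.198 0.198 0.198 0.198
 0.199 0.199 0.2   0.2   0.201 0.201 0.201 0.201]<string>:8: RuntimeWarning: Mean of empty slice.
  ret = um.true_divide(
```

View pics/c.png

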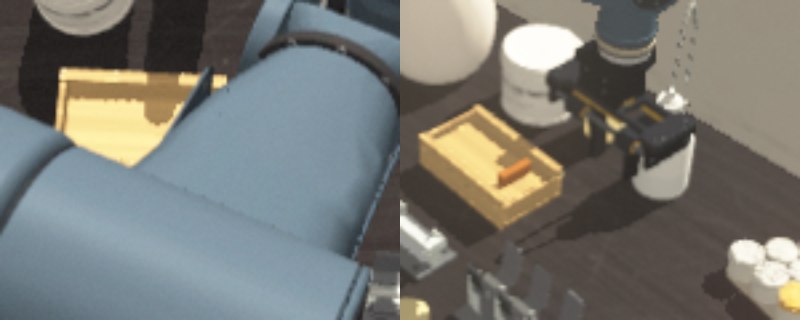

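```bash
python3 -c "
from h import *
im2,w2=snap('scene')
cv2.imwrite('pics/d.png',cv2.resize(im2[105:175,270:350],(800,600),interpolation=cv2.INTER_NEAREST))
for v in range(136,172,3): print(v,[(u,*(w2[v,u]*1000).round().astype(int).tolist()) for u in range(292,326,5) if w2[v,u,2]==w2[v,u,2]])
c=calibration('scene');R=np.array(c['rotation']);print(read_state()['position'],read_state()['joint_positions'])
p=np.array(read_state()['position'])
for q in (p,p-[0,0,.014],p+[0,0,.056]):
  K=np.array([[c['fx'],0,c['cx']],[0,c['fy'],c['cy']],[0,0,1]])
  print(cv2.projectPoints(q.reshape(1,3),cv2.Rodrigues(R.T)[0],-R.T@np.array(c['xyz']),K,np.array(c['dist_coeffs']))[0].ravel())
"
```

```text
136 [(292, 590, -131, 280), (297, 614, -132, 266), (302, 597, -167, 296), (307, 600, -185, 305), (312, 621, -189, 295), (317, 638, -196, 290), (322, 635, -218, 304)]
139 [(292, 844, 77, 1), (297, 588, -154, 281), (302, 827, 11, 49), (307, 594, -190, 299), (312, 600, -205, 304), (317, 632, -202, 284), (322, 636, -218, 291)]
142 [(292, 826, 62, 4), (297, 611, -137, 245), (302, 593, -172, 276), (307, 843, -3, 32), (312, 590, -214, 303), (317, 596, -229, 309), (322, 609, -239, 307)]
145 [(292, 817, 53, -2), (297, 610, -139, 234), (302, 825, 7, 20), (307, 586, -198, 283), (312, 592, -214, 289), (317, 587, -237, 306), (322, 599, -247, 305)]
148 [(292, 799, 38, 1), (297, 617, -134, 214), (302, 836, 14, -7), (307, 579, -205, 279), (312, 585, -221, 285), (317, 579, -243, 302), (322, 589, -256, 304)]
151 [(292, 789, 28, -3), (297, 613, -139, 206), (302, 820, 0, -4), (307, 830, -18, 1), (312, 585, -221, 273), (317, 579, -245, 292), (322, 593, -255, 289)]
154 [(292, 767, 8, 7), (297, 788, -1, 0), (302, 806, -12, -5), (312, 617, -200, 228), (317, 584, -243, 274), (322, 604, -248, 266)]
157 [(292,
[... 272 characters left out ...]
), (322, 789, -125, 46)]
163 [(292, 737, -19, -5), (297, 747, -37, 0), (302, 761, -51, 0), (307, 777, -64, -2), (312, 777, -88, 13), (317, 774, -114, 32), (322, 780, -133, 40)]
166 [(292, 718, -36, 2), (297, 738, -45, -5), (302, 749, -62, -1), (307, 763, -76, -1), (312, 772, -93, 4), (317, 778, -113, 13), (322, 785, -131, 20)]
169 [(292, 704, -48, 3), (297, 720, -60, 0), (302, 739, -70, -6), (307, 750, -87, -2), (312, 764, -100, -2), (317, 776, -116, 1), (322, 789, -130, 1)]
[ 0.62257147 -0.16421246  0.16879616] [-2.47181890e+01  3.35662374e+01  8.08651214e+01  3.15188136e-02
  6.56285860e+01  6.96471700e+01]
[303.76573028 161.28669675]
[303.47177826 164.29781032]
[304.97231927 148.86548311]
```

View pics/d.png

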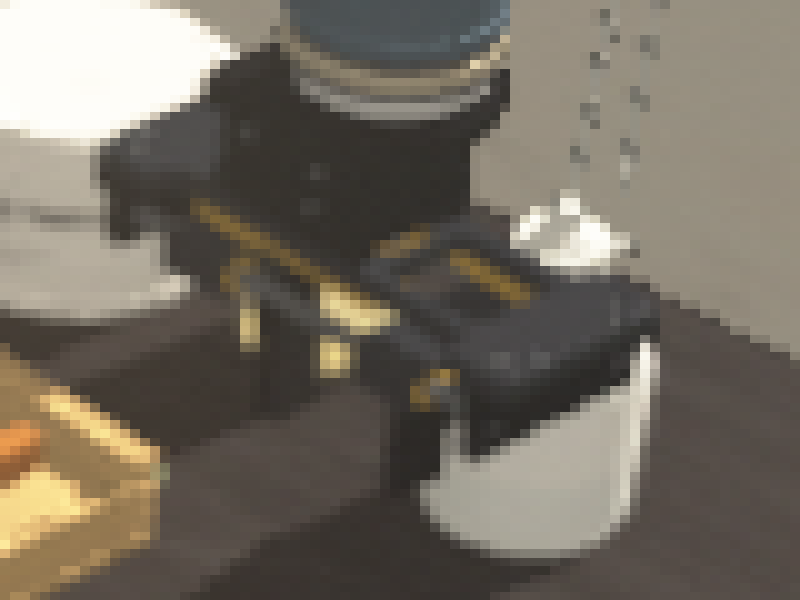

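The fingertip midpoint is at about crop (342,450), which is pixel (304,158). The TCP projects to (304,161), so the tips look roughly 2 cm higher than the stated 14 mm ahead of the TCP. I'll settle that by touching the free table gently here.

send_rows([
  [100,0,0,0.03,0],
  [100,0,0,0.04,0],
  [100,0,0,0.04,0],
  [100,0,0,0.03,0],
  [100,0,0,0.007,0],
  [100,0,0,0,0],
  [100,0,0,0.002,0],
  [100,0,0,0.002,0],
  [100,0,0,0.002,0],
  [100,0,0,0.002,0],
  [100,0,0,0,0],
])

```text
time_s: 6.03
position: [0.6233, -0.1657, 0.015]
tcp_rot: [[0.997, -0.077, 0.001], [-0.077, -0.997, -0.001], [0.002, 0.001, -1.0]]
force: [0.1, -0.0, -0.3]
opening: 0.61
grasp_force: 0.0
```

send_rows([
  [100,0,0,0.002,0],
  [100,0,0,0.002,0],
  [100,0,0,0.002,0],
  [100,0,0,0,0],
])

```text
time_s: 6.37
position: [0.6225, -0.1654, 0.0075]
tcp_rot: [[0.997, -0.077, -0.001], [-0.077, -0.997, 0.0], [-0.001, -0.0, -1.0]]
force: [-0.4, -0.7, 0.8]
opening: 0.609
grasp_force: 0.0
```

```bash
python3 -c "
from h import *
im2,w2=snap('scene');s=read_state();print(s['position'],s['force'])
cv2.imwrite('pics/e.png',cv2.resize(im2[145:225,265:345],(600,600),interpolation=cv2.INTER_NEAREST))"
```

```text
[ 0.62254294 -0.16533113  0.0076251 ] [ 0.08672893 -0.15894621  0.13987798]
```

View pics/e.png

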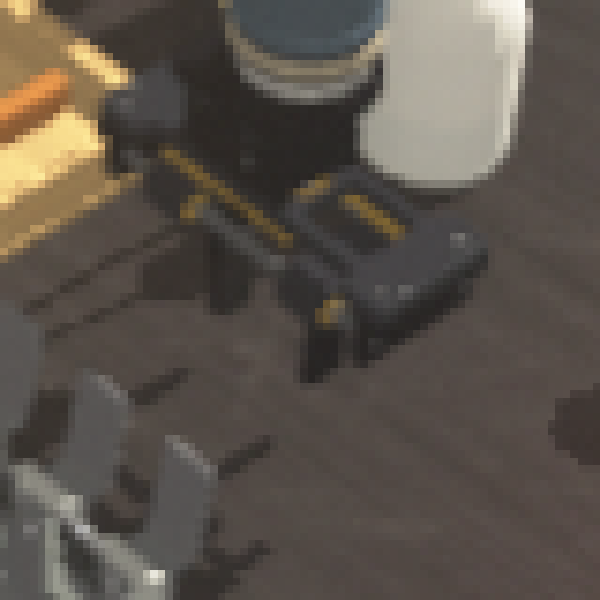

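With the TCP at 7.5 mm there is no contact, so the tips (crop 225,305 and 315,378) still hover. I'll keep lowering in small steps.

send_rows([
  [100,0,0,0.003,0],
  [100,0,0,0.003,0],
  [100,0,0,0.003,0],
  [100,0,0,0.003,0],
  [100,0,0,0,0],
])

```text
time_s: 6.83
position: [0.6222, -0.1652, -0.0049]
tcp_rot: [[0.997, -0.077, -0.001], [-0.077, -0.997, 0.001], [-0.002, -0.001, -1.0]]
force: [-0.1, 0.9, -0.3]
opening: 0.611
grasp_force: 0.0
```

send_rows([
  [100,0,0,0.003,0],
  [100,0,0,0.003,0],
  [100,0,0,0,0],
])

```text
time_s: 7.08
position: [0.6224, -0.1652, -0.0107]
tcp_rot: [[0.997, -0.077, -0.001], [-0.077, -0.997, 0.0], [-0.001, -0.0, -1.0]]
force: [0.2, 0.2, -0.9]
opening: 0.613
grasp_force: 0.0
```

send_rows([
  [100,0,0,0.002,0],
  [100,0,0,0.002,0],
  [100,0,0,0,0],
])

```text
time_s: 7.33
position: [0.6226, -0.1653, -0.0144]
tcp_rot: [[0.997, -0.077, -0.001], [-0.077, -0.997, 0.0], [-0.001, -0.0, -1.0]]
force: [-0.7, -0.3, -0.2]
opening: 0.609
grasp_force: 0.0
```

send_rows([
  [100,0,0,0.002,0],
  [100,0,0,0.002,0],
  [100,0,0,0,0],
])

```text
time_s: 7.58
position: [0.6226, -0.1653, -0.0184]
tcp_rot: [[0.997, -0.077, -0.001], [-0.077, -0.997, 0.0], [-0.001, -0.0, -1.0]]
force: [-0.0, -0.5, 0.1]
opening: 0.608
grasp_force: 0.0
```

send_rows([
  [100,0,0,0.002,0],
  [100,0,0,0,0],
])

```text
time_s: 7.75
position: [0.6227, -0.1653, -0.0203]
tcp_rot: [[0.997, -0.077, -0.0], [-0.077, -0.997, 0.0], [-0.0, -0.0, -1.0]]
force: [-0.4, 0.3, -0.0]
opening: 0.604
grasp_force: 0.0
```

send_rows([
  [100,0,0,0.0015,0],
  [100,0,0,0,0],
])

```text
time_s: 7.92
position: [0.6227, -0.1654, -0.0217]
tcp_rot: [[0.997, -0.077, -0.0], [-0.077, -0.997, 0.0], [-0.0, -0.0, -1.0]]
force: [-0.2, -1.2, -0.1]
opening: 0.609
grasp_force: 0.0
```

send_rows([
  [100,0,0,0.0015,0],
  [100,0,0,0,0],
])

```text
time_s: 8.08
position: [0.6227, -0.1654, -0.0232]
tcp_rot: [[0.997, -0.077, -0.0], [-0.077, -0.997, 0.0], [-0.0, -0.0, -1.0]]
force: [-0.1, -1.1, 0.6]
opening: 0.61
grasp_force: 0.0
```

send_rows([
  [100,0,0,0.002,0],
  [100,0,0,0,0],
])

```text
time_s: 8.25
position: [0.6229, -0.1654, -0.0236]
tcp_rot: [[0.997, -0.077, 0.0], [-0.077, -0.997, -0.0], [0.0, 0.0, -1.0]]
force: [-2.2, 1.1, 7.5]
opening: 0.608
grasp_force: 4.0
```

send_rows([
  [100,0,0,0.002,0],
  [100,0,0,0,0],
])

```text
time_s: 8.42
position: [0.623, -0.1655, -0.0236]
tcp_rot: [[0.997, -0.077, 0.0], [-0.077, -0.997, -0.0], [0.0, 0.0, -1.0]]
force: [-6.0, 1.5, 19.1]
opening: 0.603
grasp_force: 9.1
```

send_rows([
  [100,0,0,0.002,0],
  [100,0,0,0,0],
])

```text
time_s: 8.58
position: [0.623, -0.1655, -0.0237]
tcp_rot: [[0.997, -0.077, 0.0], [-0.077, -0.997, -0.0], [0.0, 0.0, -1.0]]
force: [-6.9, 3.0, 29.0]
opening: 0.611
grasp_force: 14.3
```

Contact came at a reading of −0.0236, so tip height = reading + 23.6 mm, and I'll use that from now on. Back to the rib.

send_rows([
  [100,0,0,-0.02,0],
  [100,0,0,-0.035,0],
  [100,0,0,-0.035,0],
  [100,0,0,-0.02,0],
  [100,0,-0.03,0,0],
  [100,0,-0.04,0,0],
  [100,0,-0.04,0,0],
  [100,0,-0.04,0,0],
  [100,0,-0.035,0,0],
  [100,0,0,0,0],
  [100,0,0,0,0],
])

```text
time_s: 9.5
position: [0.6369, 0.0213, 0.081]
tcp_rot: [[0.997, -0.073, -0.0], [-0.073, -0.997, -0.0], [-0.0, 0.0, -1.0]]
force: [-0.1, -0.8, 0.7]
opening: 0.607
grasp_force: 0.0
```

```bash
python3 -c "
from h import *
go(.636,.0215,.0185,-94.7)"
```

```text
t 9.5 pos [0.6369 0.0213 0.081 ] yaw -94.2 F [-0.1 -0.8  0.7] turn rad 0.009 shift -0.0009 -0.0001 0.0625
```

send_rows([
  [100,0,0,0.02,0],
  [100,0,0,0.02,0],
  [100,0,0,0.014,0],
  [100,0,0,0.008,0],
  [100,0,0,0,0],
  [255,0,0,0,0],
  [255,0,0,0,0],
  [255,0,0,0,0],
  [255,0,0,0,0],
  [255,0,0,0,0],
  [255,0,0,0,0],
  [255,0,0,0,0],
  [255,0,0,0,0],
  [255,0,0,0,0],
  [255,0,0,0,0],
])

```text
time_s: 10.75
position: [0.6375, 0.0211, 0.0195]
tcp_rot: [[0.997, -0.078, 0.001], [-0.078, -0.997, 0.003], [0.001, -0.003, -1.0]]
force: [0.6, 5.0, 1.8]
opening: 0.162
grasp_force: 30.0
```

send_rows([
  [255,0,0,-0.003,0],
  [255,0,0,-0.003,0],
  [255,0,0,-0.0025,0],
  [255,0,0,0,0],
  [255,0,0.004,0,0],
  [255,0,0.008,0,0],
  [255,0,0.012,0,0],
  [255,0,0.012,0,0],
])

```text
time_s: 11.42
position: [0.6341, -0.0184, 0.0274]
tcp_rot: [[0.997, -0.077, -0.0], [-0.077, -0.997, -0.0], [-0.0, 0.0, -1.0]]
force: [0.4, 0.1, -0.6]
opening: 0.157
grasp_force: 30.0
```

send_rows([
  [255,0,0.016,0,0],
  [255,0,0.016,0,0],
  [255,0,0.018,0,0],
  [255,0,0.018,0,0],
  [255,0,0.018,0,0],
  [255,0,0.018,0,0],
  [255,0,0.018,0,0],
  [255,0,0.018,0,0],
  [255,0,0.018,0,0],
  [255,0,0.01,0,0],
  [255,0,0,0,0],
  [255,0,0,0.012,0],
  [255,0,0,0.012,0],
  [255,0,0,0.01,0],
  [255,0,0,0.006,0],
  [255,0,0,0,0],
])

```text
time_s: 12.75
position: [0.6203, -0.1827, -0.0143]
tcp_rot: [[0.997, -0.076, -0.003], [-0.076, -0.997, 0.002], [-0.003, -0.001, -1.0]]
force: [-0.5, -0.2, -0.1]
opening: 0.154
grasp_force: 30.0
```

send_rows([
  [255,0,0,0.001,0],
  [100,0,0,0,0],
  [100,0,0,0,0],
  [100,0,0,0,0],
  [100,0,0,-0.02,0],
  [100,0,0,-0.04,0],
  [100,0,0,-0.04,0],
  [100,0,0,-0.04,0],
  [100,0,0,-0.04,0],
  [100,-0.02,0.03,0,0],
  [100,-0.02,0.03,0,0],
  [100,-0.02,0.03,0,0],
  [100,-0.02,0.03,0,0],
  [100,-0.02,0.03,0,0],
  [100,-0.02,0.03,0,0],
  [100,-0.02,0.03,0,0],
  [100,-0.02,0.03,0,0],
  [100,-0.02,0.03,0,0],
  [100,-0.02,0.03,0,0],
])

```text
time_s: 14.33
position: [0.3976, -0.4693, 0.1669]
tcp_rot: [[0.997, -0.077, 0.0], [-0.077, -0.997, -0.001], [0.0, 0.0, -1.0]]
force: [1.0, -0.5, 0.2]
opening: 0.608
grasp_force: 0.0
```

```bash
python3 -c "
from h import *
im,w=snap('top');np.save('top1.npy',w);cv2.imwrite('pics/top1raw.png',im)
cv2.imwrite('pics/f.png',cv2.resize(im[115:235,120:335],(800,446),interpolation=cv2.INTER_CUBIC))
P=[];ct=np.array([.6418,.0797]);X=np.array([.077,.997]);Y=np.array([-.997,.077])
d=w[...,:2]-ct;a=d@X;b=d@Y
for lane in(-.05,0,.05):
  m=(abs(a-lane)<.02)&(abs(b)<.043)&(w[...,2]>.017)&(w[...,2]<.035);print(lane,m.sum(),a[m].mean(),b[m].min() if m.any() else 0,b[m].max() if m.any() else 0,np.median(w[m],0))
"
```

```text
-0.05 132 -0.051572230185270525 -0.04289624232847914 0.03485147073262579 [0.638932   0.02769    0.02153825]
0 140 -0.0008893901753796949 -0.04277102023436938 0.03396091741228402 [0.6442275  0.07879252 0.02220219]
0.05 6 0.04324106382667311 -0.042932410427138724 -0.0421694329850267 [0.68743997 0.11772645 0.02642868]
```

View pics/f.png

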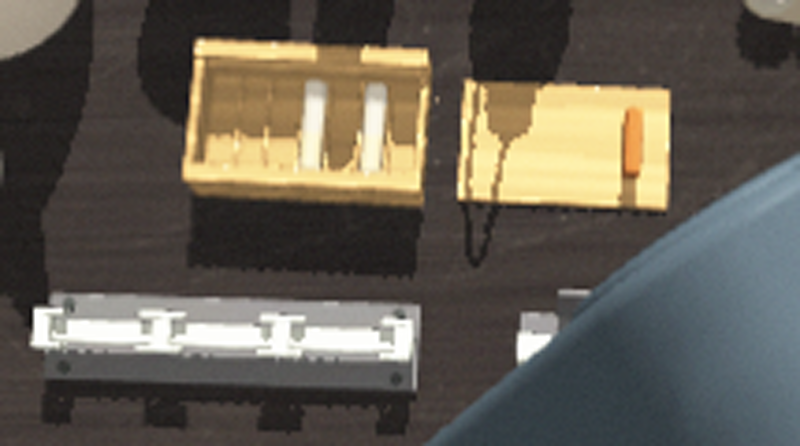

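The lid lies flat with its rib up at crop (632,142). Two tubes lie in the case at crop (314,125) and (375,127), in lanes 0 and −50. Lane +50 is empty.

```bash
python3 -c "
from h import *
im=cv2.imread('pics/top1raw.png');w=np.load('top1.npy');hsv=cv2.cvtColor(im,cv2.COLOR_BGR2HSV)
ct=np.array([.6418,.0797]);X=np.array([.077,.997]);Y=np.array([-.997,.077]);d=w[...,:2]-ct;a=d@X;b=d@Y
for lane in(-.05,0):
  m=(abs(a-lane)<.02)&(abs(b)<.047)&(hsv[...,1]<70)&(hsv[...,2]>110)&(w[...,2]>.012)&(w[...,2]<.04);P=w[m]
  r=cv2.minAreaRect((P[:,:2]*1000).astype(np.float32));print('tube',len(P),r,P[:,2].mean())
w0=np.load('top0.npy')
for W in (w0,w):
  C=np.array([.4684,.1466]);d=W[...,:2]-C;t=np.radians(86.5);l=d@[np.cos(t),np.sin(t)];c=d@[np.sin(t),-np.cos(t)];z=W[...,2]
  for lo,hi in((.034,.042),(.045,.056)):
    m=(abs(l)<.16)&(abs(c)<.025)&(z>lo)&(z<hi);print(lo,m.sum(),'c',np.percentile(c[m],[3,50,97]).round(4),'l',np.percentile(l[m],[1,99]).round(4))
    for k in(-.095,0,.095):
      q=m&(abs(l-k)<.045);print('   ',k,np.percentile(c[q],[5,95]).round(4),np.percentile(l[q],[3,97]).round(4))
"
```

```text
tube 127 ((639.713134765625, 28.318593978881836), (17.277053833007812, 73.620849609375), 84.72831726074219) 0.021237522887723004
tube 126 ((642.6400756835938, 77.94047546386719), (15.979235649108887, 70.1266860961914), 83.77053833007812) 0.021777907801078338
0.034 397 c [-0.0077  0.0003  0.0099] l [-0.1331  0.1361]
    -0.095 [-0.0071  0.008 ] [-0.1331 -0.0543]
    0 [-0.0074  0.0075] [-0.0363  0.0419]
    0.095 [-0.0075  0.0076] [0.0577 0.1361]
0.045 233 c [-0.0154 -0.0007  0.014 ] l [-0.1487  0.1489]
    -0.095 [-0.0153  0.014 ] [-0.1398 -0.0503]
    0 [-0.0153  0.0138] [-0.0445  0.0441]
    0.095 [-0.015   0.0141] [0.0504 0.1394]
0.034 398 c [-0.0076 -0.      0.008 ] l [-0.1332  0.1359]
    -0.095 [-0.007   0.0072] [-0.133  -0.0543]
    0 [-0.0075  0.0076] [-0.0363  0.0422]
    0.095 [-0.0076  0.008 ] [0.0581 0.1359]
0.045 240 c [-0.0155 -0.0009  0.014 ] l [-0.1487  0.1481]
    -0.095 [-0.0152  0.014 ] [-0.1395 -0.0503]
    0 [-0.0155  0.0139] [-0.0447  0.0439]
    0.095 [-0.0156  0.014 ] [0.0506 0.1391]
```

```bash
python3 -c "
from h import *
go(.6400,.0283,.08,-94.6)
im,w=snap('scene');z=w[...,2]
C=np.array([.4684,.1466]);d=w[...,:2]-C;t=np.radians(86.5);l=d@[np.cos(t),np.sin(t)];c=d@[np.sin(t),-np.cos(t)]
m=(abs(l)<.17)&(abs(c)<.05)&(z>.005)&(z<.012);print(m.sum(),'plate c',np.percentile(c[m],[.5,99.5]),'l',np.percentile(l[m],[.5,99.5]))
m=(abs(l)<.17)&(abs(c)<.025)&(z>.045)&(z<.056);print(m.sum(),'cheek c',np.percentile(c[m],[3,97]),'l',np.percentile(l[m],[1,99]))
m=(abs(l)<.17)&(abs(c)<.025)&(z>.034)&(z<.041);print(m.sum(),'beam c',np.percentile(c[m],[5,95]),'l',np.percentile(l[m],[1,99]))
"
```

```text
t 14.4 pos [ 0.3935 -0.4762  0.1671] yaw -94.7 F [-0.5 -3.9  0.2] turn rad -0.001 shift 0.2053 -0.5227 0.0871
519 plate c [-0.0420742   0.03740089] l [-0.1601594   0.14757012]
145 cheek c [-0.01598443  0.01686203] l [-0.15317747  0.14290888]
156 beam c [-0.01317847  0.01199329] l [-0.15132081  0.13522319]
```

send_rows([
  [150,0.0128,-0.0327,0,0],
  [150,0.0128,-0.0327,0,0],
  [150,0.0128,-0.0327,0,0],
  [150,0.0128,-0.0327,0,0],
  [150,0.0128,-0.0327,0,0],
  [150,0.0128,-0.0327,0,0],
  [150,0.0128,-0.0327,0,0],
  [150,0.0128,-0.0327,0,0],
  [150,0.0128,-0.0327,0,0],
  [150,0.0128,-0.0327,0,0],
  [150,0.0128,-0.0327,0,0],
  [150,0.0128,-0.0327,0,0],
  [150,0.0128,-0.0327,0.02,0],
  [150,0.0128,-0.0327,0.02,0],
  [150,0.0128,-0.0327,0.02,0],
  [150,0.0128,-0.0327,0.02,0],
  [150,0,0,0,0],
  [150,0,0,0,0],
  [150,0,0,0,0],
])

```text
time_s: 16.02
position: [0.6431, 0.0381, 0.0867]
tcp_rot: [[0.997, -0.076, -0.0], [-0.076, -0.997, -0.0], [-0.0, 0.0, -1.0]]
force: [-0.5, 0.5, 0.6]
opening: 0.414
grasp_force: 0.0
```

```bash
python3 -c "
from h import *
go(.6405,.0263,-.0146,-94.6);print(read_state()['opening'])"
```

```text
t 16.0 pos [0.6431 0.0381 0.0867] yaw -94.4 F [-0.5  0.5  0.6] turn rad 0.004 shift -0.0016 0.012 0.1013
0.4136991878044544
```

send_rows([
  [150,-0.001,0.012,0,0],
  [150,0,0,0.03,0],
  [150,0,0,0.03,0],
  [150,0,0,0.02,0],
  [150,0,0,0.012,0],
  [150,0,0,0.009,0],
  [150,0,0,0,0],
  [255,0,0,0,0],
  [255,0,0,0,0],
  [255,0,0,0,0],
  [255,0,0,0,0],
  [255,0,0,0,0],
  [255,0,0,0,0],
])

```text
time_s: 17.1
position: [0.6425, 0.0276, -0.0133]
tcp_rot: [[0.997, -0.078, 0.003], [-0.078, -0.997, 0.002], [0.003, -0.002, -1.0]]
force: [1.5, 4.7, -1.2]
opening: 0.287
grasp_force: 30.0
```

send_rows([
  [255,0,0,0,0],
  [255,0,0,0,0],
  [255,0,0,0,0],
])

```text
time_s: 17.35
position: [0.6425, 0.0276, -0.0133]
tcp_rot: [[0.997, -0.078, 0.003], [-0.078, -0.997, 0.002], [0.003, -0.002, -1.0]]
force: [1.4, 5.4, -2.6]
opening: 0.291
grasp_force: 30.0
```

The fingers hold 25 mm: they are on the lane strips, which reach 12 mm above the table. I'll open, raise 4 mm and close again.

send_rows([
  [150,0,0,0,0],
  [150,0,0,0,0],
  [150,0,0,-0.0045,0],
  [150,0,0,0,0],
  [255,0,0,0,0],
  [255,0,0,0,0],
  [255,0,0,0,0],
  [255,0,0,0,0],
  [255,0,0,0,0],
  [255,0,0,0,0],
  [255,0,0,0,0],
])

```text
time_s: 18.27
position: [0.6416, 0.027, -0.0097]
tcp_rot: [[0.997, -0.078, 0.0], [-0.078, -0.997, 0.001], [0.0, -0.001, -1.0]]
force: [0.3, 5.2, 2.8]
opening: 0.217
grasp_force: 30.0
```

send_rows([
  [255,0,0,-0.01,0],
  [255,0,0,-0.025,0],
  [255,0,0,-0.035,0],
  [255,0,0,-0.03,0],
  [255,0,0,0,-0.122],
  [255,0,0,0,-0.122],
  [255,0,0,0,-0.122],
  [255,0,0,0,-0.122],
  [255,0,0,0,-0.122],
  [255,0,0,0,-0.122],
  [255,0,0,0,-0.122],
  [255,0,0,0,-0.122],
  [255,0,0,0,-0.122],
  [255,0,0,0,-0.122],
  [255,0,0,0,-0.122],
  [255,0,0,0,-0.122],
  [255,0,0,0,-0.122],
  [255,0,0,0,0],
])

```text
time_s: 19.77
position: [0.6411, 0.0249, 0.0898]
tcp_rot: [[0.059, 0.998, -0.001], [0.998, -0.059, -0.002], [-0.002, -0.001, -1.0]]
force: [-0.4, 1.0, -0.3]
opening: 0.222
grasp_force: 30.0
```

```bash
python3 -c "
from h import *
go(.4624,.0497,.0223,-3.5)
im,w=snap('scene');s=read_state();p=np.array(s['position']);R=np.array(s['tcp_rot']);print(s['opening'])
hsv=cv2.cvtColor(im,cv2.COLOR_BGR2HSV)
d=(w-p)@R
m=(hsv[...,1]<80)&(hsv[...,2]>90)&(abs(d[...,0])<.06)&(abs(d[...,1])<.025)&(d[...,2]>-.035)&(d[...,2]<.01)
q=d[m];print(len(q),q.min(0),q.max(0),np.median(q,0));v,u=np.nonzero(m);print(u.min(),u.max(),v.min(),v.max())
cv2.imwrite('pics/g.png',cv2.resize(im[90:200,200:330],(800,600)))
"
```

```text
t 19.8 pos [0.6411 0.0249 0.0898] yaw -3.4 F [-0.4  1.  -0.3] turn rad 0.002 shift 0.0138 -0.1799 0.0675
0.22476010977342928
38 [-0.04263986 -0.01758375 -0.03483126] [ 0.03605208  0.00999917 -0.01732238] [-0.01910285 -0.00662794 -0.02981897]
261 276 140 152
```

View pics/g.png

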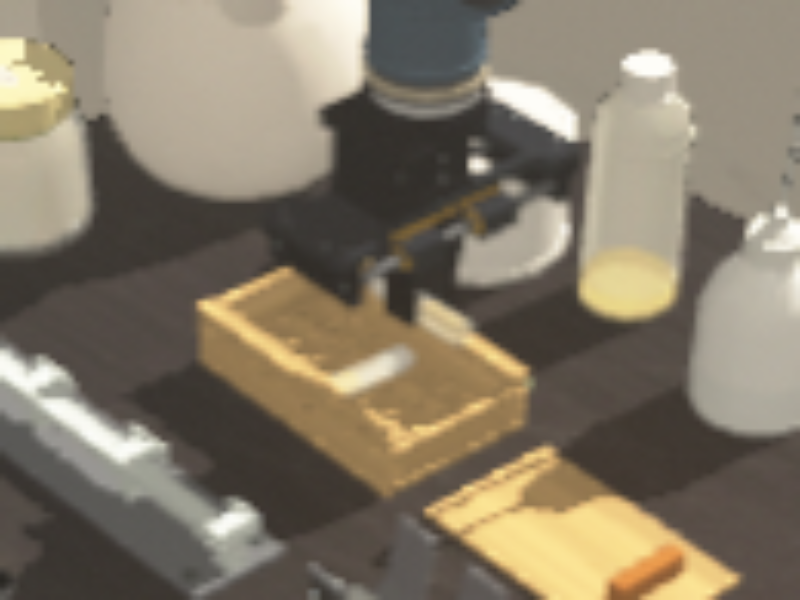

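The held tube is visible either side of the fingers at crop (370,290) and (440,315), with the other tube still in the case. Its centre is about 1 mm off the TCP. On to nest 3.

send_rows([
  [255,0.003,-0.02,0,0],
  [255,0.003,-0.03,0,0],
  [255,0.003,-0.03,0,0],
  [255,0.003,-0.03,0,0],
  [255,0.003,-0.03,0,0],
  [255,0,-0.03,0,0],
  [255,0,-0.01,0.015,0],
  [255,0,0,0,0],
  [255,0,0,0,0],
  [255,0,0,0,0],
])

```text
time_s: 20.65
position: [0.4652, 0.0515, 0.0755]
tcp_rot: [[0.063, 0.998, 0.003], [0.998, -0.063, -0.001], [-0.0, 0.003, -1.0]]
force: [-0.2, 0.5, 0.4]
opening: 0.224
grasp_force: 30.0
```

```bash
python3 -c "
from h import *
go(.4625,.0507,.0223,-3.5)"
```

```text
t 20.6 pos [0.4652 0.0515 0.0755] yaw -3.6 F [-0.2  0.5  0.4] turn rad -0.002 shift -0.0009 -0.0026 0.0532
```

send_rows([
  [255,-0.001,-0.0025,0.015,0],
  [255,0,0,0.015,0],
  [255,0,0,0.006,0],
  [255,0,0,0,0],
  [255,0,0,0,0],
  [255,0,0,0.003,0],
  [255,0,0,0.003,0],
  [255,0,0,0.003,0],
  [255,0,0,0,0],
])

```text
time_s: 21.4
position: [0.4622, 0.0513, 0.0307]
tcp_rot: [[0.062, 0.998, 0.004], [0.998, -0.062, -0.0], [0.0, 0.004, -1.0]]
force: [1.4, 0.8, 5.1]
opening: 0.22
grasp_force: 30.0
```

send_rows([
  [255,0,0,0.002,0],
  [255,0,0,0.002,0],
  [255,0,0,0,0],
])

```text
time_s: 21.65
position: [0.4622, 0.0517, 0.027]
tcp_rot: [[0.063, 0.998, 0.005], [0.998, -0.063, 0.0], [0.001, 0.005, -1.0]]
force: [0.9, 5.2, 6.0]
opening: 0.219
grasp_force: 30.0
```

send_rows([
  [255,0.001,0,0.002,0],
  [255,0,0,0.002,0],
  [255,0,0,0,0],
])

```text
time_s: 21.9
position: [0.4622, 0.0519, 0.0251]
tcp_rot: [[0.061, 0.998, 0.005], [0.998, -0.061, -0.001], [-0.001, 0.006, -1.0]]
force: [-2.8, 0.6, 28.3]
opening: 0.22
grasp_force: 30.0
```

send_rows([
  [255,0,0,-0.002,0],
  [160,0,0,0,0],
  [160,0,0,0,0],
  [160,0,0,0,0],
  [160,0,0,-0.02,0],
  [160,0,0,-0.03,0],
  [160,0,0,-0.03,0],
  [160,0,0,-0.03,0],
  [160,0,0,-0.01,0.122],
  [160,0,0,0,0.122],
  [160,0.025,0,0,0.122],
  [160,0.025,0,0,0.122],
  [160,0.025,0,0,0.122],
  [160,0.025,0,0,0.122],
  [160,0.025,0,0,0.122],
  [160,0,0,0,0],
])

```text
time_s: 23.23
position: [0.5283, 0.16, 0.1437]
tcp_rot: [[0.794, 0.608, 0.004], [0.608, -0.794, 0.001], [0.004, 0.002, -1.0]]
force: [0.9, -0.7, -0.1]
opening: 0.37
grasp_force: 0.0
```

```bash
python3 -c "
from h import *
im2,w2=snap('scene');im,w=snap('top')
cv2.imwrite('pics/h.png',np.hstack([cv2.resize(im[120:230,120:250],(400,340)),cv2.resize(im2[130:230,170:290],(400,340))]))
for W in(w2,w):
  C=np.array([.4624,.0518]);d=W[...,:2]-C;t=np.radians(86.5);l=d@[np.cos(t),np.sin(t)];c=d@[np.sin(t),-np.cos(t)];z=W[...,2]
  for k in(-.03,-.015,0,.015,.03):
    m=(abs(l-k)<.006)&(abs(c)<.007)&(z>.03);print(k,m.sum(),np.median(z[m]) if m.any() else 0)
"
```

```text
-0.03 14 0.06315530267934144
-0.015 11 0.0594753447427645
0 14 0.055666379546359446
0.015 9 0.05791769419565407
0.03 12 0.04370324263314984
-0.03 20 0.0651588806136627
-0.015 22 0.06286783531628315
0 23 0.0587818820670265
0.015 20 0.0575266434839804
0.03 19 0.05512797963390281
```

View pics/h.png

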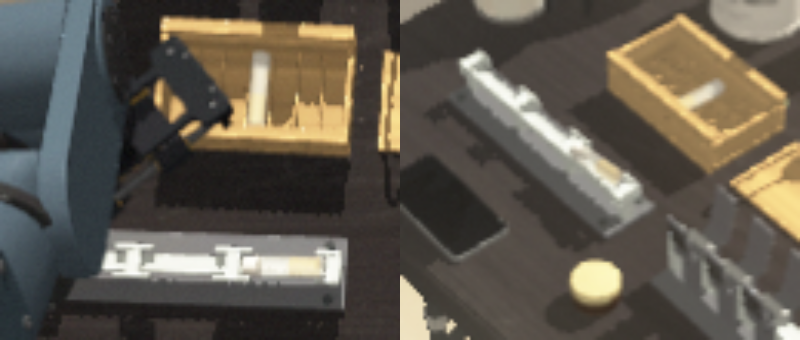

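The new tube is in nest 3 (left panel 285,265) but tilted: its −y end sits about 8 mm high on the cheek. I'll regrip it, shift it +y and press it home.

```bash
python3 -c "
from h import *
go(.4625,.0515,.09,-3.5)"
```

```text
t 23.3 pos [0.5241 0.1576 0.1431] yaw -52.3 F [0.2 0.3 0.1] turn rad -0.852 shift -0.1096 -0.055 0.0531
```

send_rows([
  [150,0,0,0,-0.122],
  [150,0,0,0,-0.122],
  [150,0,0,0,-0.122],
  [150,0,0,0,-0.122],
  [150,0,0,0,-0.122],
  [150,0,0,0,-0.122],
  [150,0,0,0,-0.12],
  [150,-0.027,-0.014,0,0],
  [150,-0.027,-0.014,0,0],
  [150,-0.027,-0.014,0.02,0],
  [150,-0.028,-0.013,0.03,0],
  [150,0,0,0,0],
  [150,0,0,0,0],
])

```text
time_s: 24.42
position: [0.4597, 0.0515, 0.0937]
tcp_rot: [[0.067, 0.998, -0.006], [0.998, -0.067, 0.001], [0.0, -0.007, -1.0]]
force: [0.0, 1.0, -0.2]
opening: 0.412
grasp_force: 0.0
```

```bash
python3 -c "
from h import *
go(.4625,.0515,.0285,-3.5)"
```

```text
t 24.4 pos [0.4597 0.0515 0.0937] yaw -3.8 F [ 0.   1.  -0.2] turn rad -0.006 shift 0.0002 0.0028 0.0652
```

send_rows([
  [150,0,0.0025,0.025,0],
  [150,0,0,0.025,0],
  [150,0,0,0.016,0],
  [150,0,0,0,0],
  [255,0,0,0,0],
  [255,0,0,0,0],
  [255,0,0,0,0],
  [255,0,0,0,0],
  [255,0,0,0,0],
  [255,0,0,0,0],
  [255,0.0015,0,0,0],
  [255,0.0015,0,0,0],
  [255,0,0,0,0],
])

```text
time_s: 25.5
position: [0.4659, 0.0552, 0.0296]
tcp_rot: [[0.063, 0.998, 0.0], [0.998, -0.063, -0.001], [-0.001, 0.001, -1.0]]
force: [-3.1, -4.1, 6.0]
opening: 0.218
grasp_force: 30.0
```

send_rows([
  [255,0,-0.0015,0,0],
  [255,0,-0.0015,0.001,0],
  [255,0,0,0.002,0],
  [255,0,0,0.002,0],
  [255,0,0,0,0],
])

```text
time_s: 25.92
position: [0.4657, 0.0541, 0.0251]
tcp_rot: [[0.063, 0.998, 0.006], [0.998, -0.063, -0.002], [-0.002, 0.006, -1.0]]
force: [-0.6, -7.5, 11.1]
opening: 0.224
grasp_force: 30.0
```

send_rows([
  [255,-0.001,0,0.001,0],
  [255,0,0,0.001,0],
  [255,0,0,0.001,0],
  [255,0,0,0,0],
])

```text
time_s: 26.25
position: [0.4657, 0.0537, 0.0237]
tcp_rot: [[0.063, 0.998, 0.007], [0.998, -0.063, -0.002], [-0.001, 0.007, -1.0]]
force: [-1.8, -5.0, 25.3]
opening: 0.218
grasp_force: 30.1
```

send_rows([
  [255,0,0,-0.002,0],
  [160,0,0,0,0],
  [160,0,0,0,0],
  [160,0,0,0,0],
  [160,0,0,-0.02,0],
  [160,0,0,-0.03,0],
  [160,0,0,-0.03,0],
  [160,0,0.035,0,0],
  [160,0,0.035,0,0],
  [160,0,0.035,0,0],
  [160,0,0.035,0,0],
  [160,0,0.035,0,0.122],
  [160,0,0,0,0.122],
  [160,0,0,0,0.122],
  [160,0,0,0,0.122],
  [160,0,0,0,0.122],
])

```text
time_s: 27.58
position: [0.6369, 0.044, 0.1015]
tcp_rot: [[0.629, 0.778, -0.002], [0.778, -0.629, 0.001], [-0.001, -0.002, -1.0]]
force: [0.0, 0.8, -0.4]
opening: 0.373
grasp_force: 0.0
```

```bash
cat > tl.py <<'E'
from h import *
import sys
C=np.array([float(sys.argv[1]),float(sys.argv[2])])
for n in('scene','top'):
  W=snap(n)[1]
  d=W[...,:2]-C;t=np.radians(86.5);l=d@[np.cos(t),np.sin(t)];c=d@[np.sin(t),-np.cos(t)];z=W[...,2]
  print(n,[(k,int(m.sum()),round(float(np.median(z[m])),4)) for k in(-.034,-.017,0,.017,.034) for m in[(abs(l-k)<.007)&(abs(c)<.008)&(z>.03)&(z<.075)] if m.any()])
  m=(abs(l)<.048)&(abs(c)<.014)&(z>.0535)&(z<.075);print('  high: l',np.percentile(l[m],[2,98]) if m.any() else '','c',np.percentile(c[m],[4,96]) if m.any() else '')
E
python3 tl.py .4624 .0518; python3 -c "
from h import *
go(.6435,.077,.08,-94.6)"
```

```text
scene [(-0.034, 18, 0.0537), (-0.017, 20, 0.0539), (0, 22, 0.0537), (0.017, 22, 0.0543), (0.034, 12, 0.0482)]
  high: l [-0.04073318  0.0416857 ] c [-0.00616713  0.00712555]
top [(-0.034, 34, 0.0525), (-0.017, 31, 0.0549), (0, 30, 0.0549), (0.017, 25, 0.0545), (0.034, 26, 0.0523)]
  high: l [-0.0369993  0.0320125] c [-0.00556475  0.00695692]
t 27.7 pos [0.6369 0.0439 0.1018] yaw -38.6 F [-0.1  0.3  0.9] turn rad 0.977 shift 0.0039 -0.0335 0.0218
```

The tube is now level over its whole length in both views, so it's home. Next is tube 2 in lane 0.

send_rows([
  [150,0,0,0,0.122],
  [150,0,0,0,0.122],
  [150,0,0,0,0.122],
  [150,0,0,0,0.122],
  [150,0,0,0,0.122],
  [150,0,0,0,0.122],
  [150,0,0,0,0.122],
  [150,0,0,0,0.122],
  [150,0.003,-0.0335,0,0],
  [150,0,0,0,0],
  [150,0,0,0,0],
  [150,0,0,0,0],
  [150,0,0,0,0],
])

```text
time_s: 28.77
position: [0.6428, 0.0763, 0.1026]
tcp_rot: [[0.997, -0.078, -0.001], [-0.078, -0.997, -0.0], [-0.001, 0.0, -1.0]]
force: [-0.1, -0.0, 0.1]
opening: 0.409
grasp_force: 0.0
```

```bash
python3 -c "
from h import *
go(.6426,.0775,-.0097,-94.6)"
```

```text
t 28.8 pos [0.6428 0.0763 0.1026] yaw -94.5 F [-0.1 -0.   0.1] turn rad 0.002 shift -0.0003 -0.0012 0.1123
```

send_rows([
  [150,0,-0.001,0.03,0],
  [150,0,0,0.03,0],
  [150,0,0,0.03,0],
  [150,0,0,0.014,0],
  [150,0,0,0.0085,0],
  [150,0,0,0,0],
  [255,0,0,0,0],
  [255,0,0,0,0],
  [255,0,0,0,0],
  [255,0,0,0,0],
  [255,0,0,0,0],
  [255,0,0,0,0],
  [255,0,0,0,0],
])

```text
time_s: 29.85
position: [0.6445, 0.0777, -0.0078]
tcp_rot: [[0.997, -0.079, 0.003], [-0.079, -0.997, -0.0], [0.003, -0.0, -1.0]]
force: [-0.1, -0.7, 5.7]
opening: 0.22
grasp_force: 30.0
```

send_rows([
  [255,0,0,-0.01,0],
  [255,0,0,-0.025,0],
  [255,0,0,-0.035,0],
  [255,0,0,-0.03,0],
  [255,0,0,0,-0.122],
  [255,0,0,0,-0.122],
  [255,0,0,0,-0.122],
  [255,0,0,0,-0.122],
  [255,0,0,0,-0.122],
  [255,0,0,0,-0.122],
  [255,0,0,0,-0.122],
  [255,0,0,0,-0.122],
  [255,0,0,0,-0.122],
  [255,0,0,0,-0.122],
  [255,0,0,0,-0.122],
  [255,0,0,0,-0.122],
  [255,0,0,0,-0.122],
  [255,0,0,0,0],
  [255,0,0,0,0],
])

```text
time_s: 31.43
position: [0.643, 0.0779, 0.0908]
tcp_rot: [[0.067, 0.998, -0.0], [0.998, -0.067, 0.0], [0.0, -0.0, -1.0]]
force: [-0.3, -0.2, 0.3]
opening: 0.22
grasp_force: 30.0
```

```bash
python3 -c "
from h import *
go(.4692,.1495,.0223,-3.5)"
```

```text
t 31.4 pos [0.643  0.0779 0.0908] yaw -3.8 F [-0.3 -0.2  0.3] turn rad -0.006 shift 0.0609 -0.1778 0.0685
```

send_rows([
  [255,0.01,-0.028,0,-0.006],
  [255,0.01,-0.03,0,0],
  [255,0.01,-0.03,0,0],
  [255,0.01,-0.03,0,0],
  [255,0.01,-0.03,0,0],
  [255,0.01,-0.03,0,0],
  [255,0,0,0.015,0],
  [255,0,0,0,0],
  [255,0,0,0,0],
  [255,0,0,0,0],
  [255,0,0,0,0],
  [255,0,0,0,0],
])

```text
time_s: 32.43
position: [0.4705, 0.1479, 0.0759]
tcp_rot: [[0.059, 0.998, 0.002], [0.998, -0.059, 0.0], [0.0, 0.002, -1.0]]
force: [0.6, -0.6, -1.0]
opening: 0.221
grasp_force: 30.0
```

```bash
python3 -c "
from h import *
go(.4692,.1495,.0223,-3.5)"
```

```text
t 32.4 pos [0.4705 0.1479 0.0759] yaw -3.4 F [ 0.6 -0.6 -1. ] turn rad 0.002 shift 0.0016 -0.0014 0.0536
```

send_rows([
  [255,0.0015,-0.001,0.015,0],
  [255,0,0,0.015,0],
  [255,0,0,0.006,0],
  [255,0,0,0,0],
  [255,0,0,0,0],
  [255,0,0,0.003,0],
  [255,0,0,0.003,0],
  [255,0,0,0.003,0],
  [255,0,0,0,0],
  [255,0,0,0,0],
])

```text
time_s: 33.27
position: [0.4681, 0.1497, 0.0305]
tcp_rot: [[0.058, 0.998, -0.0], [0.998, -0.058, 0.0], [-0.0, -0.0, -1.0]]
force: [-0.5, -0.1, 0.2]
opening: 0.217
grasp_force: 30.0
```

send_rows([
  [255,0,0,0.002,0],
  [255,0,0,0.002,0],
  [255,0,0,0.002,0],
  [255,0,0,0.001,0],
  [255,0,0,0,0],
])

```text
time_s: 33.68
position: [0.4681, 0.1497, 0.0241]
tcp_rot: [[0.058, 0.998, 0.0], [0.998, -0.058, -0.0], [-0.0, 0.0, -1.0]]
force: [-0.6, 0.0, 7.1]
opening: 0.221
grasp_force: 30.0
```

send_rows([
  [160,0,0,-0.001,0],
  [160,0,0,0,0],
  [160,0,0,0,0],
  [160,0,0,0,0],
  [160,0,0,-0.02,0],
  [160,0,0,-0.03,0],
  [160,0,0,-0.03,0],
  [120,0,0,-0.025,0],
  [60,-0.02,0,0,0],
  [0,-0.03,0,0,0],
  [0,-0.032,0,0,0],
  [0,-0.032,0,0,0],
  [0,-0.032,0,0,0],
  [0,-0.032,0,0,0],
  [0,-0.032,0,0,0],
  [0,-0.032,0,0,0],
  [0,-0.032,0,0,0.028],
  [0,0,0,0,0],
  [0,0,0,0,0],
  [0,0,0,0,0],
])

```text
time_s: 35.35
position: [0.4516, -0.1233, 0.1292]
tcp_rot: [[0.086, 0.996, -0.001], [0.996, -0.086, 0.001], [0.001, -0.001, -1.0]]
force: [-0.4, 0.5, 0.3]
opening: 1.002
grasp_force: 0.0
```

```bash
python3 tl.py .4624 .0518;python3 tl.py .4684 .1466; python3 -c "
from h import *
go(.4465,-.126,.09,-5.1)"
```

```text
scene [(-0.034, 16, 0.0558), (-0.017, 19, 0.0527), (0, 21, 0.054), (0.017, 14, 0.0538), (0.034, 13, 0.0497)]
  high: l [-0.04453437  0.02969296] c [-0.00805235  0.00794148]
top [(-0.017, 22, 0.0539), (0, 21, 0.0553), (0.017, 23, 0.0549), (0.034, 27, 0.051)]
  high: l [-0.01713396  0.03396724] c [-0.00540556  0.00695937]
scene [(-0.034, 19, 0.0525), (-0.017, 17, 0.055), (0, 10, 0.0564), (0.017, 20, 0.0537), (0.034, 11, 0.0538)]
  high: l [-0.03535971  0.0378908 ] c [-0.00950713  0.00632639]
top [(-0.034, 28, 0.052), (-0.017, 25, 0.0552), (0, 24, 0.0547), (0.017, 22, 0.0533), (0.034, 24, 0.0538)]
  high: l [-0.03416327  0.0408995 ] c [-0.00902741  0.00529908]
t 35.5 pos [ 0.452  -0.1225  0.1294] yaw -4.8 F [ 0.4 -0.4  0.4] turn rad 0.005 shift -0.004 -0.0052 0.0394
```

Both tubes are level and home. Now clip 1.

send_rows([
  [0,-0.004,-0.005,0.01,0.004],
  [0,0,0,0.02,0],
  [0,0,0,0.02,0],
  [0,0,0,0.013,0],
  [0,0,0,0,0],
])

```text
time_s: 35.97
position: [0.4453, -0.1256, 0.0645]
tcp_rot: [[0.088, 0.996, -0.005], [0.996, -0.088, 0.003], [0.002, -0.005, -1.0]]
force: [0.3, -0.4, 0.7]
opening: 1.002
grasp_force: 0.0
```

send_rows([
  [255,0,0,0,0],
  [255,0,0,0,0],
  [255,0,0,0,0],
  [255,0,0,0,0],
  [255,0,0,0,0],
  [255,0,0,0,0],
  [255,0,0,0,0],
  [255,0,0,0,0],
])

```text
time_s: 36.63
position: [0.4468, -0.1274, 0.0666]
tcp_rot: [[0.09, 0.996, -0.0], [0.996, -0.09, 0.0], [0.0, -0.0, -1.0]]
force: [0.0, -0.9, -0.6]
opening: 0.592
grasp_force: 30.0
```

send_rows([
  [255,0,0,0,0],
  [255,0,0,0,0],
  [255,0,0,-0.01,0],
  [255,0,0,-0.01,0],
  [255,0,0,0,0],
])

```text
time_s: 37.05
position: [0.4478, -0.1279, 0.0876]
tcp_rot: [[0.09, 0.996, 0.002], [0.996, -0.09, -0.001], [-0.001, 0.002, -1.0]]
force: [0.9, -0.6, -0.9]
opening: 0.59
grasp_force: 30.0
```

send_rows([
  [255,0,0,-0.02,0],
  [255,0,0,-0.02,0],
  [255,0,0,-0.015,0],
  [255,0,0,0,0],
  [255,0.02,0,0,-0.02],
  [255,0.03,0,0,0],
  [255,0.03,0,0,0],
  [255,0.03,0,0,0],
  [255,0.03,0,0,0],
  [255,0.03,0,0,0],
  [255,0.01,0,0,0],
  [255,0,0,0,0],
  [255,0,0,0,0],
  [255,0,0,0,0],
  [255,0,0,0,0],
])

```text
time_s: 38.3
position: [0.46, 0.0509, 0.1412]
tcp_rot: [[0.072, 0.997, -0.0], [0.997, -0.072, -0.0], [-0.0, -0.0, -1.0]]
force: [-0.0, -0.0, -0.3]
opening: 0.584
grasp_force: 30.0
```

```bash
python3 -c "
from h import *
go(.464,.0525,.0666,-3.5)
im2,w2=snap('scene')
cv2.imwrite('pics/i.png',cv2.resize(im2[110:220,180:310],(800,600)))"
```

```text
t 38.3 pos [0.46   0.0509 0.1412] yaw -4.1 F [-0.  -0.  -0.3] turn rad -0.011 shift 0.0019 0.0039 0.0746
```

View pics/i.png

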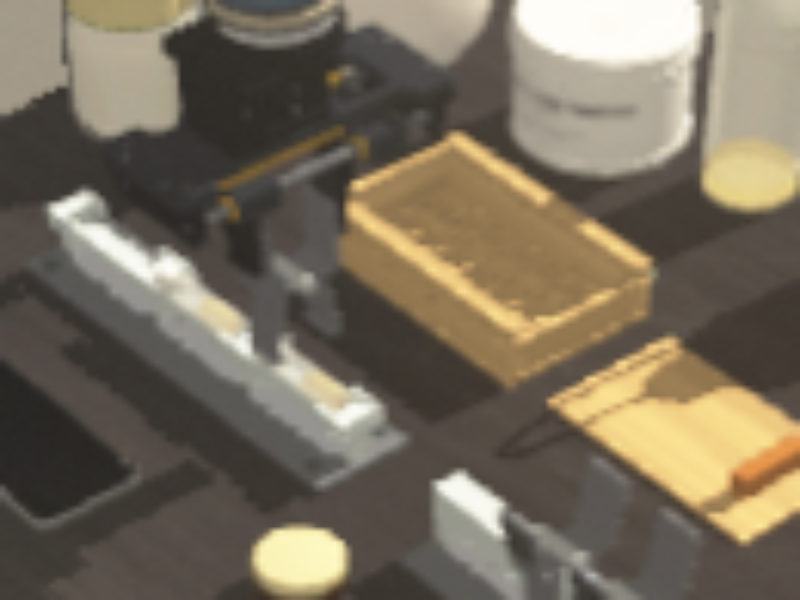

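The clip hangs open from the gripper at crop (290,260), above nest 3. The case is empty and both tubes are in the carrier. Lowering.

send_rows([
  [255,0.002,0.004,0,-0.01],
  [255,0,0,0,0],
  [255,0,0,0.015,0],
  [255,0,0,0.015,0],
  [255,0,0,0.01,0],
  [255,0,0,0,0],
  [255,0,0,0,0],
])

```text
time_s: 38.93
position: [0.464, 0.0536, 0.1012]
tcp_rot: [[0.06, 0.998, -0.001], [0.998, -0.06, 0.0], [0.0, -0.001, -1.0]]
force: [-0.1, 0.2, -0.2]
opening: 0.59
grasp_force: 30.0
```

send_rows([
  [255,0,0,0.01,0],
  [255,0,0,0.01,0],
  [255,0,0,0.008,0],
  [255,0,0,0.005,0],
  [255,0,0,0.002,0],
  [255,0,0,0,0],
  [255,0,0,0,0],
])

```text
time_s: 39.52
position: [0.4643, 0.0538, 0.0667]
tcp_rot: [[0.06, 0.998, 0.0], [0.998, -0.06, -0.0], [-0.0, 0.0, -1.0]]
force: [0.1, 0.1, -0.3]
opening: 0.587
grasp_force: 30.0
```

send_rows([
  [255,0,0,0.0015,0],
  [255,0,0,0,0],
  [90,0,0,0,0],
  [60,0,0,0,0],
  [30,0,0,0,0],
  [0,0,0,0,0],
  [0,0,0,0,0],
  [0,0,0,0,0],
  [0,0,0,0,0],
  [0,0,0,-0.015,0],
  [0,0,0,-0.02,0],
  [0,0,0,-0.03,0],
  [0,-0.02,0,0,0],
  [0,-0.03,0,0,0],
  [0,-0.035,0,0,0],
  [0,-0.035,0,0,0],
  [0,-0.035,0,0,0],
  [0,-0.035,0,0,0],
  [0,-0.035,0,0,0.02],
  [0,-0.015,0,0,0],
])

```text
time_s: 41.18
position: [0.4501, -0.1903, 0.1302]
tcp_rot: [[0.083, 0.997, 0.002], [0.997, -0.083, -0.003], [-0.003, 0.002, -1.0]]
force: [-0.2, -0.2, 0.2]
opening: 0.997
grasp_force: 0.0
```

send_rows([
  [0,0,0,0,0],
  [0,0,0,0,0],
  [0,0,0,0,0],
])

```text
time_s: 41.43
position: [0.4487, -0.1845, 0.1297]
tcp_rot: [[0.08, 0.997, -0.001], [0.997, -0.08, 0.001], [0.001, -0.001, -1.0]]
force: [-0.1, -0.0, 0.5]
opening: 0.997
grasp_force: 0.0
```

```bash
cat > cl.py <<'E'
from h import *
import sys
C=np.array([float(sys.argv[1]),float(sys.argv[2])])
for n in('scene','top'):
  W=snap(n)[1];z=W[...,2];m=(abs(W[...,0]-C[0])<.045)&(abs(W[...,1]-C[1])<.025)&(z>.085)&(z<.135)
  P=W[m];print(n,len(P),'zmax',np.percentile(P[:,2],98).round(3),'x',P[:,0].min().round(3),P[:,0].max().round(3))
  for s in(-1,1):
    q=P[(P[:,0]-C[0])*s>.012]
    if len(q):print('   side',s,q.mean(0).round(4),np.percentile(q[:,1],[5,95]).round(4))
E
python3 cl.py .464 .053; python3 tl.py .4624 .0518; python3 -c "
from h import *
go(.4425,-.182,.0666,-5.1)"
```

```text
scene 94 zmax 0.124 x 0.427 0.503
   side -1 [0.4316 0.0513 0.1072] [0.0393 0.0662]
   side 1 [0.4929 0.0507 0.1044] [0.0372 0.0661]
top 71 zmax 0.12 x 0.432 0.498
   side -1 [0.4357 0.0457 0.0965] [0.0418 0.0502]
   side 1 [0.4923 0.0524 0.1069] [0.0388 0.0659]
scene [(-0.034, 15, 0.0568), (-0.017, 26, 0.057), (0, 8, 0.0685), (0.017, 6, 0.0727), (0.034, 2, 0.0324)]
  high: l [-0.04359477  0.01684798] c [-0.01200078  0.01254573]
top [(-0.034, 33, 0.0536), (-0.017, 31, 0.0542), (0, 16, 0.0714), (0.017, 12, 0.073), (0.034, 1, 0.0525)]
  high: l [-0.03883979  0.01811608] c [-0.01318331  0.01182445]
t 41.6 pos [ 0.4493 -0.1843  0.13  ] yaw -4.5 F [ 1.2 -0.1 -0.4] turn rad 0.011 shift 0.0017 -0.0069 0.0634
```

Clip 1 is upright with its top at 0.122 m and closed. Now clip 2.

send_rows([
  [0,0.0015,-0.007,0.01,0.011],
  [0,0,0,0.02,0],
  [0,0,0,0.02,0],
  [0,0,0,0.013,0],
  [0,0,0,0,0],
  [0,0,0,0,0],
])

```text
time_s: 42.13
position: [0.4422, -0.1827, 0.0666]
tcp_rot: [[0.09, 0.996, -0.001], [0.996, -0.09, 0.001], [0.001, -0.001, -1.0]]
force: [0.6, 0.5, -0.4]
opening: 1.001
grasp_force: 0.0
```

send_rows([
  [255,0,0,0,0],
  [255,0,0,0,0],
  [255,0,0,0,0],
  [255,0,0,0,0],
  [255,0,0,0,0],
  [255,0,0,0,0],
  [255,0,0,0,0],
  [255,0,0,0,0],
  [255,0,0,0,0],
  [255,0,0,-0.01,0],
  [255,0,0,-0.01,0],
  [255,0,0,0,0],
])

```text
time_s: 43.13
position: [0.4434, -0.1842, 0.0881]
tcp_rot: [[0.091, 0.996, 0.002], [0.996, -0.091, -0.002], [-0.001, 0.002, -1.0]]
force: [0.6, -0.0, -0.5]
opening: 0.586
grasp_force: 30.0
```

send_rows([
  [255,0,0,-0.02,0],
  [255,0,0,-0.03,0],
  [255,0,0,-0.03,0],
  [255,0,0,-0.03,0],
  [255,0,0,0,-0.028],
  [255,0.02,0,0,0],
  [255,0.033,0,0,0],
  [255,0.035,0.001,0,0],
  [255,0.035,0.001,0,0],
  [255,0.035,0.001,0,0],
  [255,0.035,0.001,0,0],
  [255,0.035,0.001,0,0],
  [255,0.035,0,0,0],
  [255,0.035,0,0,0],
  [255,0.033,0,0,0],
  [255,0,0,0,0],
  [255,0,0,0,0],
  [255,0,0,0,0],
  [255,0,0,0,0],
])

```text
time_s: 44.72
position: [0.4681, 0.1453, 0.1966]
tcp_rot: [[0.064, 0.998, -0.001], [0.998, -0.064, -0.0], [-0.001, -0.001, -1.0]]
force: [0.6, 0.0, -2.0]
opening: 0.59
grasp_force: 30.0
```

```bash
python3 -c "
from h import *
go(.4695,.148,.0652,-3.5)"
```

```text
t 44.7 pos [0.4681 0.1453 0.1966] yaw -3.7 F [ 0.6  0.  -2. ] turn rad -0.003 shift 0.0027 0.0012 0.1314
```

send_rows([
  [255,0.0025,0.001,0.02,-0.003],
  [255,0,0,0.03,0],
  [255,0,0,0.03,0],
  [255,0,0,0.015,0],
  [255,0,0,0,0],
  [255,0,0,0,0],
  [255,0,0,0.01,0],
  [255,0,0,0.01,0],
  [255,0,0,0.008,0],
  [255,0,0,0.005,0],
  [255,0,0,0.002,0],
  [255,0,0,0,0],
  [255,0,0,0,0],
])

```text
time_s: 45.8
position: [0.4699, 0.1488, 0.0674]
tcp_rot: [[0.06, 0.998, 0.001], [0.998, -0.06, 0.0], [0.0, 0.001, -1.0]]
force: [0.3, 0.8, -0.6]
opening: 0.59
grasp_force: 30.0
```

send_rows([
  [255,0,0,0.0022,0],
  [255,0,0,0,0],
  [90,0,0,0,0],
  [60,0,0,0,0],
  [30,0,0,0,0],
  [0,0,0,0,0],
  [0,0,0,0,0],
  [0,0,0,0,0],
  [0,0,0,0,0],
  [0,0,0,-0.015,0],
  [0,0,0,-0.02,0],
  [0,0,0,-0.03,0],
  [0,0,0,-0.03,0],
  [0,-0.02,0,0,0],
  [0,-0.035,0,0,0],
  [0,-0.035,0,0,0],
  [0,-0.035,0,0,0],
  [0,-0.035,0,0,0],
  [0,-0.035,0,0,0],
  [0,-0.035,0,0,0],
])

```text
time_s: 47.47
position: [0.4553, -0.0823, 0.1598]
tcp_rot: [[0.06, 0.998, 0.0], [0.998, -0.06, 0.0], [0.0, 0.0, -1.0]]
force: [0.6, 0.7, -0.1]
opening: 0.998
grasp_force: 0.0
```

send_rows([
  [0,-0.035,0,0,0],
  [0,-0.035,0,0,0],
  [0,-0.035,0,0,0],
  [0,-0.035,0,0,0],
  [0,-0.035,0,0,0],
  [0,-0.035,0,0,0],
  [0,-0.035,0,0,0],
  [0,-0.035,0,0,0],
  [0,0,0,0,0],
  [0,0,0,0,0],
])

```text
time_s: 48.3
position: [0.4385, -0.3622, 0.1594]
tcp_rot: [[0.063, 0.998, 0.0], [0.998, -0.063, -0.0], [-0.0, 0.0, -1.0]]
force: [0.4, 1.4, 0.7]
opening: 1.0
grasp_force: 0.0
```

```bash
python3 cl.py .464 .053; python3 cl.py .47 .148; python3 cl.py .437 -.238; python3 -c "
from h import *
im,w=snap('top');im2,w2=snap('scene')
cv2.imwrite('pics/z.png',np.hstack([cv2.resize(im[110:260,120:330],(420,300)),cv2.resize(im2[120:250,170:330],(380,300))]))"
```

```text
scene 94 zmax 0.126 x 0.426 0.499
   side -1 [0.4318 0.0511 0.1067] [0.0398 0.0681]
   side 1 [0.4926 0.0494 0.1048] [0.0358 0.0648]
scene 89 zmax 0.122 x 0.432 0.505
   side -1 [0.4374 0.1466 0.1054] [0.1345 0.1618]
   side 1 [0.4977 0.1443 0.1043] [0.1305 0.1589]
top 100 zmax 0.121 x 0.432 0.504
   side -1 [0.4369 0.1507 0.1111] [0.1375 0.1659]
   side 1 [0.4978 0.1482 0.1067] [0.1347 0.1619]
scene 68 zmax 0.127 x 0.398 0.465
   side -1 [ 0.4038 -0.2393  0.1096] [-0.2525 -0.2243]
   side 1 [ 0.4601 -0.2428  0.0907] [-0.2541 -0.2294]
top 28 zmax 0.123 x 0.46 0.472
   side 1 [ 0.4667 -0.2485  0.1128] [-0.2552 -0.2394]Traceback (most recent call last):
  File "cl.py", line 6, in <module>
    P=W[m];print(n,len(P),'zmax',np.percentile(P[:,2],98).round(3),'x',P[:,0].min().round(3),P[:,0].max().round(3))
                                 ~~~~~~~~~~~~~^^^^^^^^^^^
    return _quantile_unchecked(
        a, q, axis, out, overwrite_input, method, keepdims, weights)
    return _ureduce(a,
                    func=_quantile_ureduce_func,
    ...<5 lines>...
                    overwrite_input=overwrite_input,
                    method=method)
    r = func(a, **kwargs)
    result = _quantile(arr,
                       quantiles=q,
    ...<2 lines>...
                       out=out,
                       weights=wgt)
    slices_having_nans = np.isnan(arr[-1, ...])
                                  ~~~^^^^^^^^^
IndexError: index -1 is out of bounds for axis 0 with size 0
```

View pics/z.png

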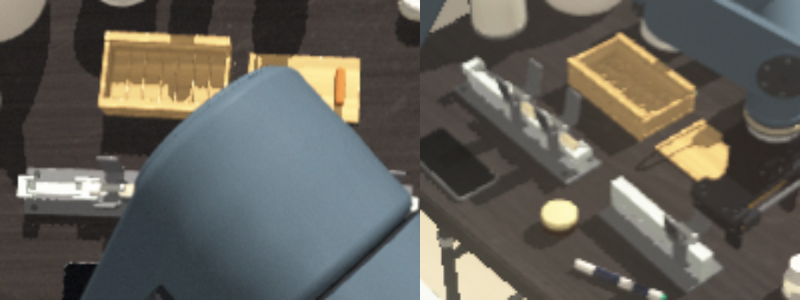

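Both clips stand upright over the tubes with tops at about 0.122 m, the third is parked on its rail, the case is empty and the lid lies flat. Handing in.

```bash
python3 -c "
from rig import *
print(hand_in())"
```

```text
the job is handed in; nothing more can be done
None
```

The job is handed in: the lid is off and flat beside the case with its rib up, both tubes found in the case lie level in nests 2 and 3 of the carrier with a closed upright clip over each, and the third clip is still on its rail; I judged this from the last pictures and depth readings, and no verdict came back.

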